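# Load, cover and start the portion steamer

### The arm

A 6-joint arm with a two-finger parallel gripper is mounted at the origin on the work surface. World frame = base frame: x ahead of the robot, y to its left, z up, the work surface at z = 0. Lengths are in m, angles in rad, forces in N, time in s.
With the tool pointing down it reaches from about 0.325 to 1 m from the base axis. Payload 5.1 kg.
Tool frame: the origin (TCP) lies at the very end of the fingers, on their centre line; the grasp point (between the pads) lies 19 mm behind it; y points along the fingers, z is the direction in which the jaws open and shut, and the axes are right-handed (so a half turn about y gives the same grasp; the last joint's range is limited). The gripper opens to 85 mm and grips with 20 to 120 N. Pads are 22 mm wide; open, the fingers measure 114 mm over their backs; the gripper's body (76 mm by 85 mm) begins 54 mm behind the grasp point. The pads swing forward as they close: fully open they stand 13 mm farther back than shut.
Start: joints at [-1.339, 0.124, 1.65, -0, 1.367, -0.083], TCP at [0.201, -0.618, 0.231] pointing down, gripper open.
Joint ranges: [-2.61, 2.61], [-1.02, 2.33], [0.03, 2.71], [-1.35, 4.49], [0.32, 2.68], [-2.91, 2.91]. Speed limits (rad/s): [2.57, 2.57, 3.14, 3.14, 3.14, 3.14].

### API

Orientations are given as [roll, pitch, yaw] about the fixed x, y, z axes, in that order (R = Rz(yaw) Ry(pitch) Rx(roll)).
In Python, from workcell import bot gives the robot as it stands.
- The arm moves only by the tool arm_command, never from a script. Its argument "plan" is a list of rows, each a list of 2 entries, a list of its own where there are three numbers: the shift along the world's x, y, z in m, then the turn, a rotation vector about the world's x, y, z in rad. A call has 1 to 5 rows; each row is the pose to reach, as a shift and turn from the pose commanded when the call began; what a row does not reach only later rows make up. A row lasts 1/8 s, in which the tool goes at most 62.5 mm and 10.7 degrees, less where a joint would pass 70% of its speed; a pose out of reach is approached as far as the arm can. A call with a gripper value outside its range is refused whole. "jaw" is the finger opening in m, from 0 to 0.0854, set as the call begins (left out, the last holds). The fingers move at their own pace and stop on an object; "force" is the grip in N (left out, the last holds). Time passes only in rows, so rows that repeat a pose let the fingers close. It gives the time, the measured TCP pose, the force and the opening at its end, in the units of the state.
- bot.get_state(): the state, without advancing time (a new reading comes with each control period).
- bot.camera(name): name is "scene" or "top" or "wrist"; returns a dict with "frame" (420x560x3 uint8, red, green, blue), "fx", "fy", "cx", "cy" (pixels), "view" (4x4, takes a point from world to camera coordinates). Camera axes: x right, y down, z forward; pixel columns grow to the right and rows downward; lengths in m; the calibration is good to about 2 mm. A picture is of the moment at which its call begins. There is no depth.
- bot.sign_off(): hands the job in, once; it reports no verdict.
The state is a dict: "time_s": time; "qpos": joint angles; "qd": joint speeds; "joint_torque": joint torques, N m; "position": TCP position; "orientation": TCP orientation; "force": force on the tool from outside, world axes, zero at the start; "moment": the same for the moment, N m; "opening": opening from 0.0 (shut) to 1.0 (fully open).
Only numpy, scipy, OpenCV 4.12 (cv2) and the standard library are available. Lean on these libraries where they do the work, as an engineer would, in place of code of your own. Each camera call takes 0.05 s, during which the arm holds its last target.

### The job

Load the steamer with every portion box in the caddy: pressing a box down at its thumb-dot end tips the other end up, so that it can be pinched and lifted out; lay each box level on the deck in the middle of a bay of its own. Then put the cover squarely over the bays, rim down on the deck all round, and press the start pedal fully down to its stop, hold it there for a moment and let it come up again. Leave the oil bottle, salt jar and spice pot where they stand.

Things in the scene. Friction and masses are not known exactly. Their poses are not given: they have to be found in the camera images.
- caddy: fixed grey caddy 264 (its x) by 138 mm (y), rim 45 mm above the table; origin: centre of its underside. Four pockets, centres x = -96, -32, 32, 96 mm, each 56 wide (x) by 122 long (y), walls 8, flat floor 8 mm above the table. A box's lid stands 1 mm above the rim, with 2 mm clear at its sides, 5 at its -x end, 13 at its +x end: no room for fingers. Some pockets are empty
- box0: lidded steel portion box, heavy white ceramic lid, one of up to four alike (some absent): 104 mm long (its x), 52 wide (y), 38 high, 0.16 kg, smooth, no handle. Origin: middle of the underside, z up. Underside flat from the -x end to 4 mm past the middle, then cut away, rising at 27 degrees to the +x end. A grey thumb dot on the lid, 36 mm from the middle, marks the +x end
- box1: portion box like box0. How each behaves: it is a rocker. Press the dot end down about 15 mm, letting the finger follow it some 8 mm toward +x, past the balance near 15 degrees, and it tips onto its cut-away and stays so, tilted 27 degrees, the -x end raised some 20 mm above the caddy's rim, where its two sides can be pinched. Pressing the raised end down tips it level again
- box2: portion box like box0. Each starts level in a pocket of the caddy, its dot end (+x) toward the caddy's +y
- box3: portion box like box0, possibly absent
- steamer: fixed low white steamer 300 (its x) by 180 mm (y), flat deck 40 mm above the table; origin: centre of its underside; pedal at its -x end. Three bays side by side along x between steel ribs 6 mm high, each 59 mm wide (x) by 116 long (y): a box lies in it lengthwise along y, either way round, 24 mm or more from the next. The ribs reach to x = +-118.5, y = +-63 mm
- bay0 (a point): centre of steamer bay 0 on the deck surface (x = -84 mm in the steamer's frame, 40 mm above the table)
- bay1 (a point): centre of steamer bay 1 on the deck surface (x = 0 mm in the steamer's frame, 40 mm above the table)
- bay2 (a point): centre of steamer bay 2 on the deck surface (x = 84 mm in the steamer's frame, 40 mm above the table)
- cover: loose steel cover, an upturned pan 272 (its x) by 160 mm (y), 52 high, inside 264 by 152 by 48 deep, 0.4 kg; origin: centre of its open rim, z up. Black bar handle on top along x, 110 long, 18 wide, 14 thick, its top 92 mm above the rim, 26 free below it. Starts rim down on the table between caddy and steamer; goes centred on the steamer deck, over the ribs, its x along the steamer's x
- pedal (a joint): the steamer's start pedal, a hinged steel flap with a rubber pad reaching 68 mm out from the steamer's -x end: 0 = up, 0.30 rad = down at its stop; a spring returns it. At the pad it needs about 4 N to start and 11 N at the stop
- pedal_pad (a point): middle of the top of the rubber pad on the pedal (36 by 44 mm), 42 mm from the hinge, 40 mm above the table when up; it sinks 12 mm to the stop
- oil: bystander: amber oil bottle, 60 mm across, 200 high, origin under its centre
- salt: bystander: white salt jar, 54 mm across, 130 high, origin under its centre
- pot: bystander: small white spice pot with a wooden lid, 84 mm across, 71 high, origin under its centre
Mind the look-alikes: they are no part of the job. What is shaped like the box2 but blue is not meant.

How it is judged:
On the way, in this order (a step that is already met when the one before it is completed fails the run):
1. every box lies level in a bay of its own and the cover is on the steamer (((horizontal distance between box0 and bay0 below 0.012 m and z of box0 in the frame of steamer between 0.034 and 0.046 m) or (horizontal distance between box0 and bay1 below 0.012 m and z of box0 in the frame of steamer between 0.034 and 0.046 m) or (horizontal distance between box0 and bay2 below 0.012 m and z of box0 in the frame of steamer between 0.034 and 0.046 m)) and angle between each of box0, box1, box2, box3's own z axis and vertical below 0.1 rad and ((horizontal distance between box1 and bay0 below 0.012 m and z of box1 in the frame of steamer between 0.034 and 0.046 m) or (horizontal distance between box1 and bay1 below 0.012 m and z of box1 in the frame of steamer between 0.034 and 0.046 m) or (horizontal distance between box1 and bay2 below 0.012 m and z of box1 in the frame of steamer between 0.034 and 0.046 m)) and ((horizontal distance between box2 and bay0 below 0.012 m and z of box2 in the frame of steamer between 0.034 and 0.046 m) or (horizontal distance between box2 and bay1 below 0.012 m and z of box2 in the frame of steamer between 0.034 and 0.046 m) or (horizontal distance between box2 and bay2 below 0.012 m and z of box2 in the frame of steamer between 0.034 and 0.046 m)) and ((horizontal distance between box3 and bay0 below 0.012 m and z of box3 in the frame of steamer between 0.034 and 0.046 m) or (horizontal distance between box3 and bay1 below 0.012 m and z of box3 in the frame of steamer between 0.034 and 0.046 m) or (horizontal distance between box3 and bay2 below 0.012 m and z of box3 in the frame of steamer between 0.034 and 0.046 m)) and horizontal distance between cover and steamer below 0.02 m and z of cover in the frame of steamer between 0.034 and 0.046 m and angle between cover's own z axis and vertical below 0.04 rad and angle between the x axis of cover and the x axis of steamer, either way round below 0.12 rad), for 0.2 s.
2. with all loaded and covered, the pedal is held down at its stop (all of step 1 and value of joint pedal above 0.27 rad), for 0.3 s.
At the end, for the whole second after the job is handed in: every box present lies level (within 0.1 rad) on the deck in a bay of its own, within 12 mm of the bay's centre; the cover rests level on the deck, within 20 mm of the steamer's centre and 0.12 rad of its direction; the pedal is up again (below 0.05 rad); all at rest (all of step 1 and linear speed of each of cover, box0, box1, box2, box3 below 0.02 m/s and value of joint pedal below 0.05 rad); the robot touches nothing.
It fails at once if the oil bottle is shifted by more than 4 cm (distance of oil from where it was at the start of the episode above 0.04 m).
It fails at once if the salt jar is shifted by more than 4 cm (distance of salt from where it was at the start of the episode above 0.04 m).
It fails at once if the spice pot is shifted by more than 4 cm (distance of pot from where it was at the start of the episode above 0.04 m).
Of box0, box1, box2, box3 only 2 to 3 are there at a start; the rules pass over those that are not, and their reading is None.
At some moment in a run one of cover may be knocked a few centimetres aside while the robot is not near it.
Once in a run the grip may slacken for a moment while it holds something.
It also fails if it takes over 210 s, if anything falls off the work surface, if the arm or the gripper's body presses on something with over 40 N, if the wrist force passes 120 N, or if a joint passes its speed limit or range.

## Working session

There is one attempt and no reset: what is moved stays moved. The work goes in short steps, Python scripts to look and compute and a tool call to move; the robot and the scene stay as the last step left them, time stands still between calls to the robot, and variables do not carry over. Pictures are saved under pics/ and viewed, and the job is handed in when it is done.

Besides the shell and the picture viewer there is one more tool, called after "Emit:" by a JSON object that holds its "api" and its "payload". arm_command: Moves the arm, as the interface text tells. Its arguments: {"type":"object","properties":{"plan":{"type":"array"},"jaw":{"type":"number"},"force":{"type":"number"}},"required":["plan"]}

```bash
mkdir -p pics; ls
python3 - <<'E'
from workcell import bot
import cv2,numpy as np
np.set_printoptions(precision=4,suppress=True)
s=bot.get_state();print(s)
for n in ["scene","top","wrist"]:
    c=bot.camera(n);cv2.imwrite(f"pics/{n}0.png",c["frame"][:,:,::-1]);print(n,c["fx"],c["fy"],c["cx"],c["cy"]);print(np.array(c["view"]))
E
```

```text
pics
{'time_s': 0.0, 'qpos': array([-1.3386,  0.1245,  1.6517, -0.    ,  1.3675, -0.0826]), 'qd': array([ 0.0006,  0.001 ,  0.0013, -0.0002, -0.0006,  0.0004]), 'joint_torque': array([ -0.0011, -42.3608, -36.5453,  -0.0003,   0.007 ,  -0.    ]), 'position': array([ 0.2011, -0.6175,  0.23  ]), 'orientation': array([-1.5729,  0.0002, -2.8268]), 'force': array([-0.0493,  0.2928, -0.3301]), 'moment': array([-0.0181, -0.0156, -0.0129]), 'opening': 0.9983461718848289}
scene 424.69931952447456 424.69931952447456 283.5630079705451 217.40294382550763
[[-0.0747  0.9971 -0.0148  0.1065]
 [ 0.8164  0.0526 -0.5751 -0.4027]
 [-0.5727 -0.0551 -0.8179  1.4854]
 [ 0.      0.      0.      1.    ]]
top 435.5518530195682 435.5518530195682 290.81570842575127 206.93737123273004
[[-0.0203 -0.9997  0.0163 -0.0801]
 [-0.9843  0.0171 -0.1758  0.5443]
 [ 0.1755 -0.0197 -0.9843  0.9531]
 [ 0.      0.      0.      1.    ]]
wrist 351.28214674339904 351.28214674339904 276.0765813932909 205.7975600974499
[[ 0.3094 -0.9509 -0.001  -0.6487]
 [-0.9011 -0.2935  0.3191 -0.0412]
 [-0.3038 -0.0978 -0.9477  0.3795]
 [ 0.      0.      0.      1.    ]]
```

View pics/scene0.png

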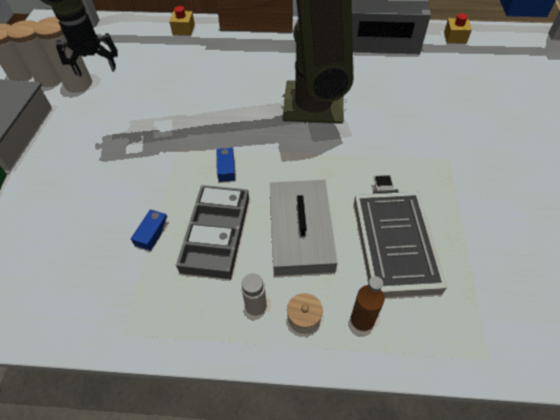

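View pics/top0.png

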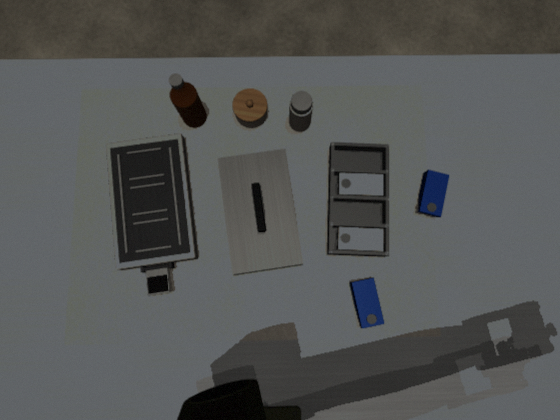

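View pics/wrist0.png

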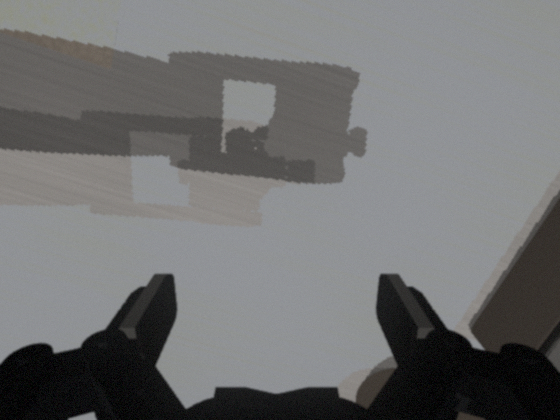

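The top view shows the caddy at (359,199), with white boxes with dots at (361,184) and (361,238). The cover is at (259,210), the steamer at (150,200) and the pedal at (158,280). The blue look-alikes at (434,193) and (368,302) are not meant. I'll enlarge for corners.

Run:
```python
import cv2
im=cv2.imread("pics/top0.png"); 
def crop(x0,y0,x1,y1,s,n):
    c=cv2.convertScaleAbs(cv2.resize(im[y0:y1,x0:x1],None,fx=s,fy=s,interpolation=cv2.INTER_CUBIC),alpha=1.6)
    for x in range((x0+9)//10*10,x1,10): cv2.putText(c,str(x),((x-x0)*s,8),0,.3,(0,255,255));cv2.line(c,((x-x0)*s,10),((x-x0)*s,14),(0,255,255))
    for y in range((y0+9)//10*10,y1,10): cv2.putText(c,str(y),(0,(y-y0)*s),0,.3,(0,255,255))
    cv2.imwrite(n,c)
crop(315,130,455,270,4,"pics/c_caddy.png")
crop(95,125,215,300,3,"pics/c_st.png")
crop(205,140,315,285,4,"pics/c_cov.png")
```

```text
(no output)
```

View pics/c_caddy.png

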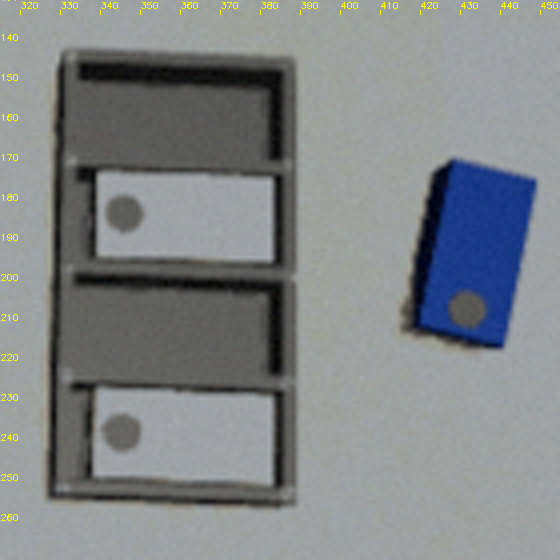

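View pics/c_st.png

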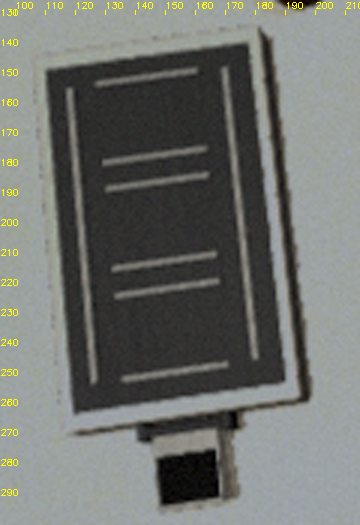

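View pics/c_cov.png

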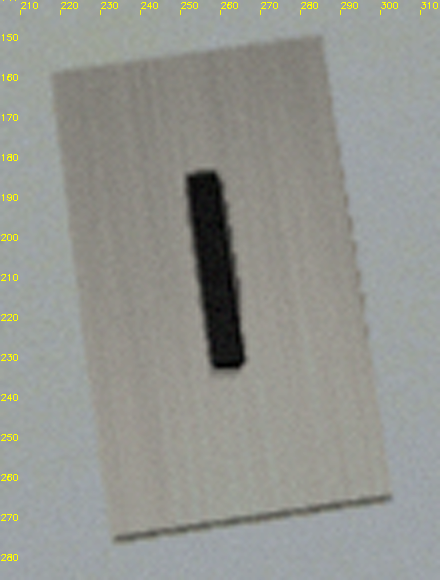

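```bash
cat > h.py <<'E'
from workcell import bot
import cv2,numpy as np
from scipy.optimize import least_squares
np.set_printoptions(precision=4,suppress=True)
def proj(c,P):
    P=np.atleast_2d(P);V=np.array(c["view"]);q=P@V[:3,:3].T+V[:3,3]
    return np.c_[c["fx"]*q[:,0]/q[:,2]+c["cx"],c["fy"]*q[:,1]/q[:,2]+c["cy"]]
def place(p,M):
    M=np.atleast_2d(M);x,y,a=p;c,s=np.cos(a),np.sin(a)
    return np.c_[x+c*M[:,0]-s*M[:,1],y+s*M[:,0]+c*M[:,1],M[:,2]]
def fit(c,M,px,p0):
    r=least_squares(lambda p:(proj(c,place(p,M))-px).ravel(),p0,x_scale=[.1,.1,1],loss="soft_l1")
    return r.x,np.abs(r.fun).max()
def back(c,px,z):
    V=np.array(c["view"]);R=V[:3,:3];o=-R.T@V[:3,3]
    d=R.T@np.array([(px[0]-c["cx"])/c["fx"],(px[1]-c["cy"])/c["fy"],1]);return o+d*(z-o[2])/d[2]
def snap(n,name):
    c=bot.camera(n);cv2.imwrite(f"pics/{name}.png",c["frame"][:,:,::-1]);return c
def crop(src,x0,y0,x1,y1,s,n,al=1.6):
    im=cv2.imread(f"pics/{src}.png")
    c=cv2.convertScaleAbs(cv2.resize(im[y0:y1,x0:x1],None,fx=s,fy=s,interpolation=cv2.INTER_CUBIC),alpha=al)
    for x in range((x0+9)//10*10,x1,10): cv2.putText(c,str(x),((x-x0)*s,8),0,.3,(0,255,255));cv2.line(c,((x-x0)*s,10),((x-x0)*s,14),(0,255,255))
    for y in range((y0+9)//10*10,y1,10): cv2.putText(c,str(y),(0,(y-y0)*s),0,.3,(0,255,255))
    cv2.imwrite(f"pics/{n}.png",c)
E
python3 - <<'E'
from h import *
c=bot.camera("top")
box=np.array([[52,-26,46],[-52,-26,46],[-52,26,46],[52,26,46],[36,0,46]])/1e3
# box +x toward image left (world +y); +y of box = world -x (image down)
for n,px in dict(A=[(339.25,172.5),(383.75,174.25),(383.5,196),(338.75,194.25),(346,183.25)],B=[(338.25,227),(383.5,228.5),(383.5,250.5),(337.75,249.5),(345.5,238.25)]).items():
    g=back(c,px[4],.046);print(n,fit(c,box,np.array(px),[g[0],g[1]-.03,1.57]))
M=np.array([[x,0,46] for x in (116,52,32,-32,-52,-116)])/1e3
px=[(143.8,150.8),(146.7,176.7),(147.3,185.3),(150,212),(150.7,221.2),(153.3,248.8)]
print("steamer",fit(c,M,np.array(px),[.5,.25,0]))
M2=np.array([[150,90,40],[150,-90,40],[-150,-90,40],[-150,90,40]])/1e3
print("steamer rim",fit(c,M2,np.array([(108.3,144),(182.3,133.7),(195,257.7),(117.7,269)]),[.5,.25,0]))
M=np.array([[136,80,52],[136,-80,52],[-136,-80,52],[-136,80,52],[55,9,92],[55,-9,92],[-55,-9,92],[-55,9,92]])/1e3
px=np.array([(218,158.3),(285.5,149),(302.5,264),(233.5,274),(251.75,183.5),(259.25,182.75),(266,231.25),(258,232.25)])
print("cover",fit(c,M[:4],px[:4],[.5,0,0]),fit(c,M[4:],px[4:],[.5,0,0]))
M=np.array([[132,69,45],[132,-69,45],[-132,-69,45]])/1e3
print("caddy",fit(c,M,np.array([(331.5,143),(388.5,145),(388.5,255.75)]),[.5,-.2,0]))
print("pad",back(c,(157.7,282.5),.04)); print("oil top",back(c,(176,80),.2),"salt",back(c,(302,98),.13),"pot",back(c,(250,103),.071))
E
```

```text
A (array([ 0.5945, -0.2562,  1.5107]), np.float64(0.23892902578839426))
B (array([ 0.4666, -0.2488,  1.5213]), np.float64(0.40703066221658446))
steamer (array([0.5682, 0.2367, 0.1293]), np.float64(0.3606108300817823))
steamer rim (array([0.5677, 0.2332, 0.126 ]), np.float64(1.7197738906648397))
cover (array([ 0.5364, -0.0191,  0.1285]), np.float64(1.0364550322960895)) (array([ 0.5357, -0.0189,  0.1226]), np.float64(0.28143821942677505))
caddy (array([ 0.5616, -0.2497, -0.0607]), np.float64(0.6016237709188204))
pad [0.3776 0.2112 0.04  ]
oil top [0.7836 0.1422 0.2   ] salt [ 0.7725 -0.1184  0.13  ] pot [0.788  0.0008 0.071 ]
```

Emit:
{"api": "arm_command", "payload": {"plan": [[[0.04, 0.04, 0], [0, 0, 0.17]], [[0.08, 0.08, 0], [0, 0, 0.34]], [[0.12, 0.12, 0], [0, 0, 0.51]], [[0.16, 0.16, 0], [0, 0, 0.68]], [[0.2, 0.2, 0], [0, 0, 0.85]]], "jaw": 0, "force": 60}}

```text
time_s: 0.82
position: [0.4022, -0.4165, 0.2312]
orientation: [-1.571, -0.0, -1.971]
force: [0.6, 0.6, -0.3]
opening: 0.001
```

Emit:
{"api": "arm_command", "payload": {"plan": [[[0.04, 0.04, -0.02], [0, 0, 0.17]], [[0.08, 0.08, -0.05], [0, 0, 0.34]], [[0.12, 0.12, -0.08], [0, 0, 0.345]], [[0.16, 0.16, -0.1], [0, 0, 0.345]], [[0.196, 0.2, -0.12], [0, 0, 0.345]]]}}

```text
time_s: 1.45
position: [0.5983, -0.2164, 0.1103]
orientation: [-1.571, 0.0, -1.632]
force: [-0.1, -0.9, 0.2]
opening: -0.003
```

Emit:
{"api": "arm_command", "payload": {"plan": [[[0, 0, 0], [0, 0, 0]], [[0, 0, 0], [0, 0, 0]]]}}

```text
time_s: 1.7
position: [0.5971, -0.2181, 0.1112]
orientation: [-1.571, -0.0, -1.631]
force: [0.1, 0.8, 0.3]
opening: 0.003
```

Emit:
{"api": "arm_command", "payload": {"plan": [[[0, 0.001, -0.03], [0, 0, 0]], [[0, 0.001, -0.05], [0, 0, 0]], [[0, 0.001, -0.06], [0, 0, 0]], [[0, 0.001, -0.063], [0, 0, 0]], [[0, 0.001, -0.065], [0, 0, 0]]]}}

```text
time_s: 2.33
position: [0.5977, -0.2175, 0.047]
orientation: [-1.57, -0.0, -1.632]
force: [-0.2, 0.1, 0.3]
opening: -0.003
```

Run:
```python
from h import *
snap("wrist","w1");snap("scene","s1");crop("s1",150,130,310,290,5,"s1c",1.4);print(bot.get_state()["position"])
```

```text
[ 0.5977 -0.2173  0.047 ]
```

View pics/s1c.png

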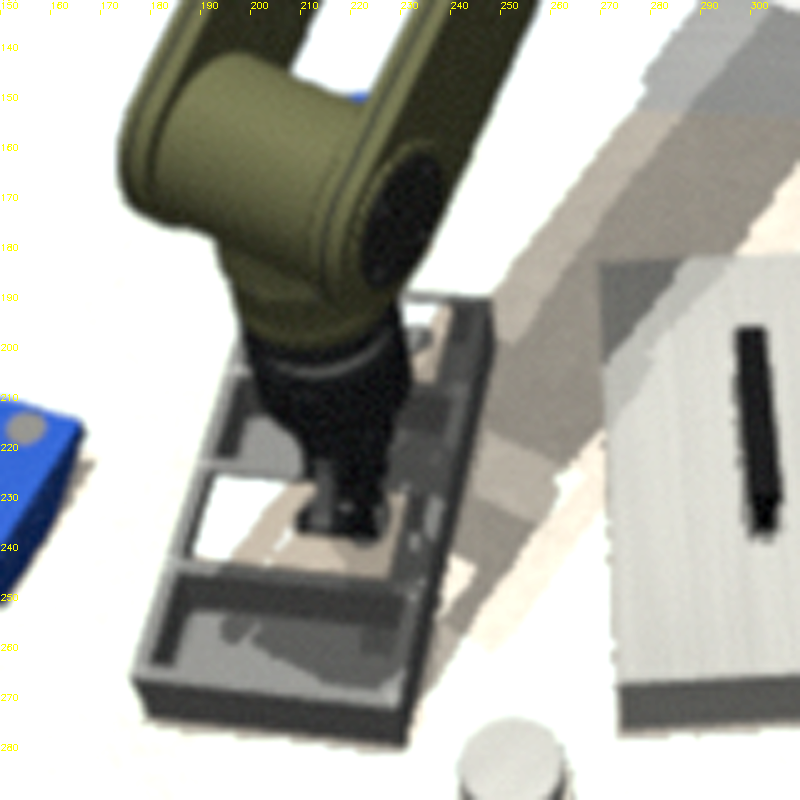

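View pics/w1.png

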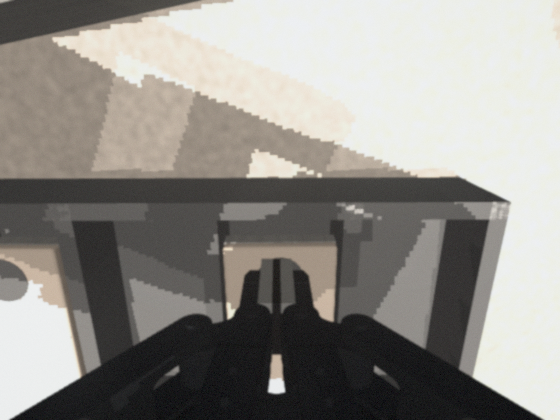

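The fingers stand over the dot end: in the wrist view the lid end is at (280,245) with the fingers inside it. I'll press now, following toward +y.

Emit:
{"api": "arm_command", "payload": {"plan": [[[0, 0, -0.003], [0, 0, 0]], [[0, 0.002, -0.006], [0, 0, 0]], [[0, 0.005, -0.009], [0, 0, 0]], [[0, 0.007, -0.011], [0, 0, 0]], [[0, 0.008, -0.012], [0, 0, 0]]]}}

```text
time_s: 3.05
position: [0.5967, -0.2089, 0.0336]
orientation: [-1.572, 0.0, -1.632]
force: [-0.2, -0.0, 0.2]
opening: -0.0
```

Run:
```python
from h import *
snap("scene","s2");crop("s2",150,150,290,290,4,"s2c",1.2)
```

```text
(no output)
```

View pics/s2c.png

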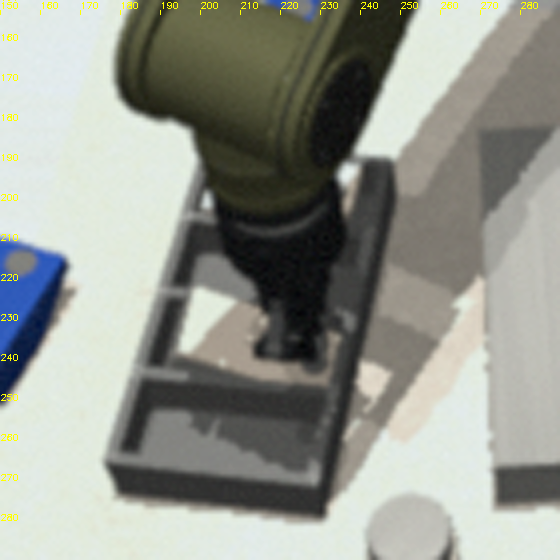

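The box looks tipped and the force is zero. I'll lift clear and check.

Emit:
{"api": "arm_command", "payload": {"plan": [[[0, 0, 0.03], [0, 0, 0]], [[0, 0, 0.07], [0, 0, 0]], [[0, 0.03, 0.12], [0, 0, 0]], [[0, 0.05, 0.17], [0, 0, 0]], [[0, 0.05, 0.17], [0, 0, 0]]]}}

```text
time_s: 3.72
position: [0.6001, -0.159, 0.2109]
orientation: [-1.56, -0.003, -1.63]
force: [0.2, -0.7, 0.0]
opening: -0.0
```

Run:
```python
from h import *
snap("scene","s3");crop("s3",150,150,290,290,4,"s3c",1.2)
```

```text
(no output)
```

View pics/s3c.png

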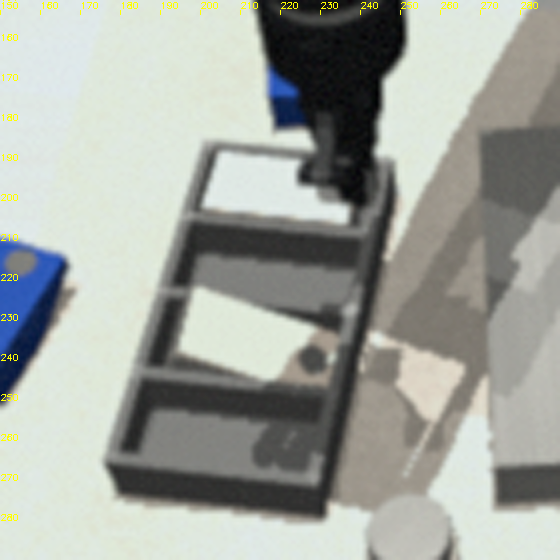

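Run:
```python
from h import *
c=bot.camera("scene")
for p in [(200,221.3),(194.5,238)]: print(back(c,p,.0673))
p=[.5945,-.2562,1.512]
print(place(p,np.array([[-.0286,-.026,.0673],[-.0286,.026,.0673]])), proj(c,place(p,np.array([[-.0286,-.026,.0673],[-.0286,.026,.0673]]))))
snap("top","t3");crop("t3",315,130,455,270,4,"t3c",1.6)
```

```text
[ 0.5716 -0.2838  0.0673]
[ 0.624  -0.2881  0.0673]
[[ 0.6188 -0.2863  0.0673]
 [ 0.5669 -0.2832  0.0673]] [[195.6046 236.336 ]
 [200.5454 219.8469]]
```

View pics/t3c.png

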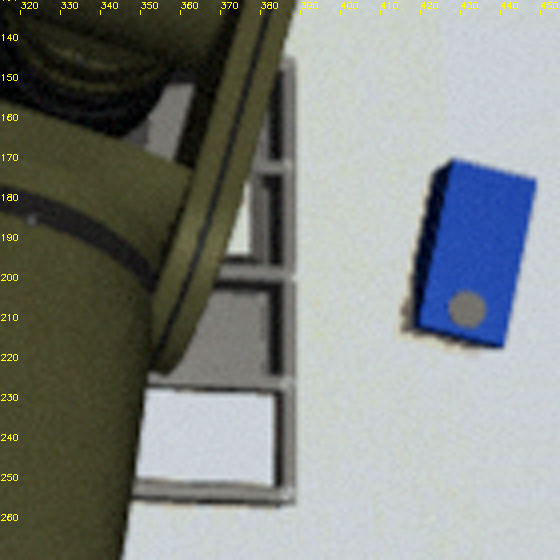

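Tipped: the raised end is at scene px (197,222)–(194,238), within about 5 mm of the prediction. Next is a grasp with the tool tilted 27° to match the box.

Emit:
{"api": "arm_command", "payload": {"plan": [[[0, -0.02, 0], [-0.157, 0.009, 0]], [[-0.001, -0.04, -0.01], [-0.313, 0.019, 0]], [[-0.002, -0.06, -0.04], [-0.47, 0.028, 0]], [[-0.003, -0.09, -0.07], [-0.47, 0.028, 0]], [[-0.003, -0.1, -0.09], [-0.47, 0.028, 0]]], "jaw": 0.0854, "force": 80}}

```text
time_s: 4.5
position: [0.5919, -0.2596, 0.1098]
orientation: [-1.577, -0.469, -1.631]
force: [0.0, 0.3, 0.0]
opening: 0.995
```

Emit:
{"api": "arm_command", "payload": {"plan": [[[0, 0, 0], [0, 0, 0]], [[0, 0, 0], [0, 0, 0]]]}}

```text
time_s: 4.75
position: [0.5948, -0.2592, 0.1152]
orientation: [-1.569, -0.471, -1.633]
force: [-0.1, 0.6, 0.2]
opening: 1.0
```

Run:
```python
from h import *
from scipy.spatial.transform import Rotation as R
s=bot.get_state();o=R.from_euler("xyz",s["orientation"]).as_matrix();print(s["position"],"y",o[:,1],"z",o[:,2],s["qpos"])
snap("wrist","w4");snap("scene","s4");crop("s4",150,150,290,290,4,"s4c",1.2)
```

```text
[ 0.5948 -0.2592  0.1152] y [-0.0259 -0.4531 -0.8911] z [ 0.9981 -0.0611  0.002 ] [-0.3067  0.1829  1.8426 -0.5295  1.0564  0.0063]
```

View pics/w4.png

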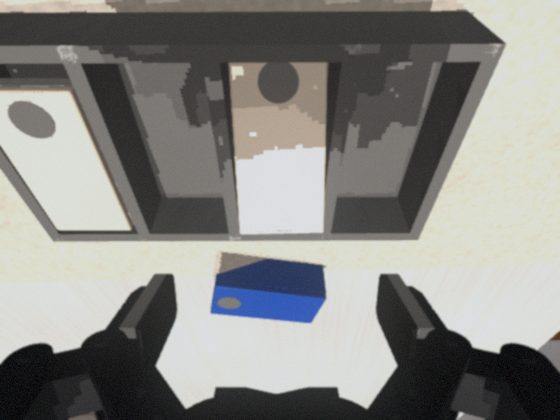

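View pics/s4c.png

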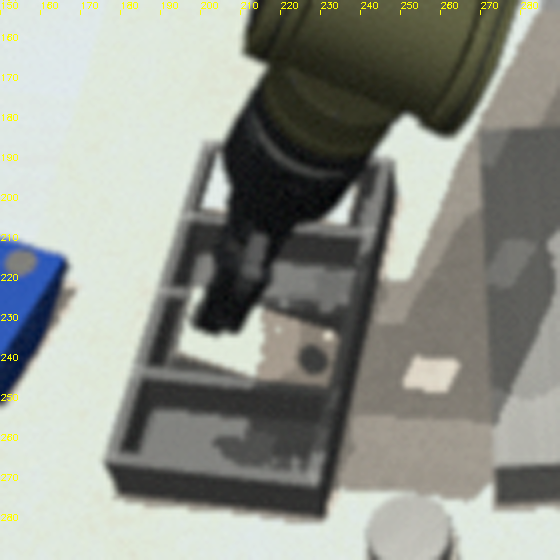

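Run:
```python
from h import *
c=bot.camera("wrist")
for p in [(238,235),(325,235)]: print(back(c,p,.0673))
```

```text
[ 0.5701 -0.2859  0.0673]
[ 0.6234 -0.2894  0.0673]
```

Emit:
{"api": "arm_command", "payload": {"plan": [[[0, -0.01, -0.02], [0, 0, 0]], [[0, -0.018, -0.04], [0, 0, 0]], [[0, -0.022, -0.052], [0, 0, 0]], [[0, -0.024, -0.06], [0, 0, 0]], [[0, -0.024, -0.06], [0, 0, 0]]]}}

```text
time_s: 5.52
position: [0.5936, -0.2831, 0.0531]
orientation: [-1.572, -0.47, -1.631]
force: [0.7, -0.9, 0.7]
opening: 1.0
```

Run:
```python
from h import *
s=bot.get_state();print(s["position"])
snap("wrist","w5");snap("scene","s5");crop("s5",150,150,290,290,4,"s5c",1.2)
```

```text
[ 0.5936 -0.2831  0.0531]
```

View pics/w5.png

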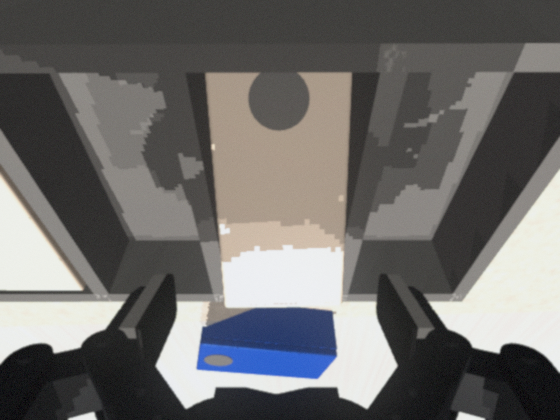

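View pics/s5c.png

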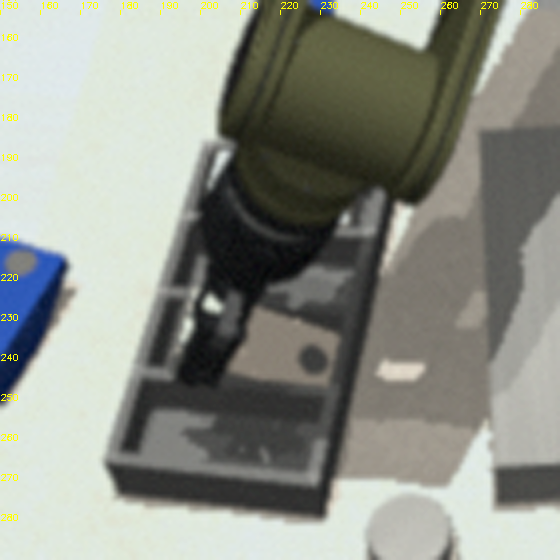

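Emit:
{"api": "arm_command", "payload": {"plan": [[[0.002, -0.002, -0.003], [0, 0, 0]], [[0.003, -0.004, -0.005], [0, 0, 0]], [[0.003, -0.004, -0.005], [0, 0, 0]]]}}

```text
time_s: 6.0
position: [0.5973, -0.2872, 0.0493]
orientation: [-1.57, -0.471, -1.632]
force: [-0.0, 0.3, 0.4]
opening: 0.998
```

Emit:
{"api": "arm_command", "payload": {"plan": [[[0, 0, 0], [0, 0, 0]], [[0, 0, 0], [0, 0, 0]], [[0, 0, 0], [0, 0, 0]], [[0, 0, 0], [0, 0, 0]], [[0, 0, 0], [0, 0, 0]]], "jaw": 0.03, "force": 80}}

```text
time_s: 6.62
position: [0.597, -0.2873, 0.0498]
orientation: [-1.571, -0.471, -1.632]
force: [-4.3, 0.1, 6.0]
opening: 0.585
```

Run:
```python
from h import *
s=bot.get_state();print(s["position"],s["force"],s["opening"]*.0854)
snap("wrist","w6")
```

```text
[ 0.597  -0.2873  0.0498] [-4.3131  0.1209  5.9545] 0.049932255081777906
```

View pics/w6.png

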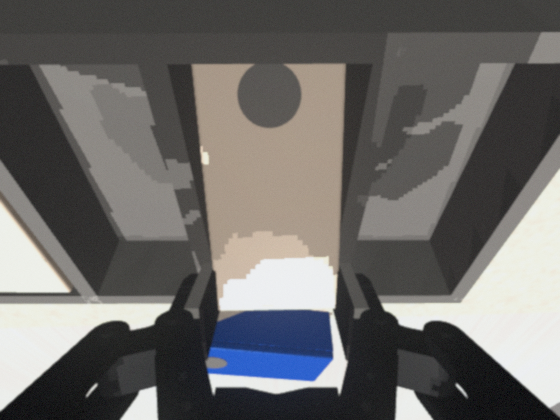

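The box is gripped (opening about 50 mm). I'll lift straight up.

Emit:
{"api": "arm_command", "payload": {"plan": [[[0, 0, 0.006], [0, 0, 0]], [[0, 0, 0.018], [0, 0, 0]], [[0, 0, 0.035], [0, 0, 0]], [[0, 0, 0.06], [0, 0, 0]], [[0, 0, 0.09], [0, 0, 0]]]}}

```text
time_s: 7.3
position: [0.5974, -0.287, 0.1415]
orientation: [-1.569, -0.471, -1.632]
force: [0.1, 0.7, -1.2]
opening: 0.595
```

Emit:
{"api": "arm_command", "payload": {"plan": [[[0, 0, 0.02], [0, 0, 0]], [[0, 0, 0.03], [0, 0, 0]], [[0, 0, 0.03], [0, 0, 0]]]}}

```text
time_s: 7.68
position: [0.5975, -0.2872, 0.1703]
orientation: [-1.568, -0.471, -1.633]
force: [-1.0, 0.9, -0.9]
opening: 0.579
```

Run:
```python
from h import *
s=bot.get_state();print(s["position"],s["force"],s["opening"]*.0854)
snap("wrist","w7");snap("scene","s7");crop("s7",130,130,300,290,4,"s7c",1.2)
```

```text
[ 0.5975 -0.2872  0.1703] [-1.0052  0.9385 -0.8504] 0.04947737691385472
```

View pics/w7.png

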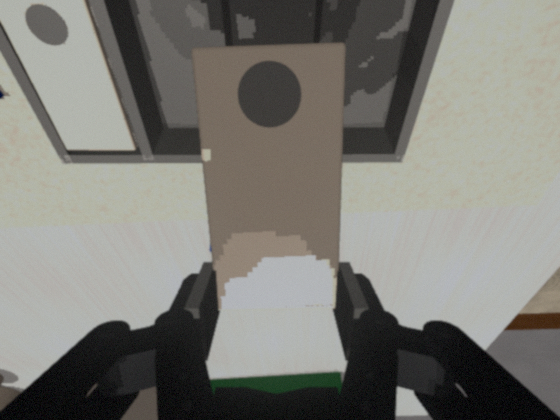

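View pics/s7c.png

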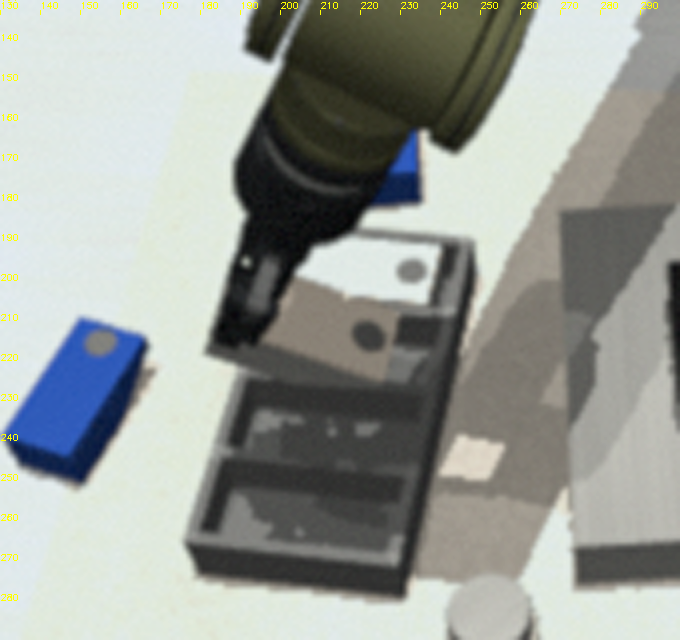

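```bash
cat >> h.py <<'E'
from scipy.spatial.transform import Rotation as Ro
def boxpose(c,px,pts=np.array([[-52,26,38],[-52,-26,38],[52,26,38],[52,-26,38],[36,0,38]])/1e3):
    K=np.array([[c["fx"],0,c["cx"]],[0,c["fy"],c["cy"]],[0,0,1.]])
    ok,rv,t=cv2.solvePnP(pts,np.array(px,float),K,None,flags=cv2.SOLVEPNP_SQPNP)
    ok,rv,t=cv2.solvePnP(pts,np.array(px,float),K,None,rv,t,True)
    e=cv2.projectPoints(pts,rv,t,K,None)[0][:,0]-px
    V=np.array(c["view"]);R=V[:3,:3].T@cv2.Rodrigues(rv)[0];p=V[:3,:3].T@(t[:,0]-V[:3,3])
    return p,R,np.abs(e).max()
E
python3 - <<'E'
from h import *
c=bot.camera("wrist");s=bot.get_state()
p,R,e=boxpose(c,[(220,307),(334,307),(194,48),(344,42),(270,94)])
print(p,e);print(R)
T=Ro.from_euler("xyz",s["orientation"]).as_matrix()
print("tcp in box",R.T@(s["position"]-p));print(R.T@T)
E
```

```text
[ 0.5984 -0.2599  0.1238] 2.7695155459745138
[[ 0.0252 -0.9995 -0.0203]
 [ 0.885   0.0128  0.4654]
 [-0.4649 -0.0297  0.8849]]
tcp in box [-0.0442  0.0004  0.0264]
[[-0.9995  0.0138 -0.028 ]
 [ 0.0287  0.0499 -0.9983]
 [-0.0124 -0.9987 -0.0502]]
```

Emit:
{"api": "arm_command", "payload": {"plan": [[[0, 0.02, 0.01], [0.12, -0.007, 0]], [[0, 0.06, 0.01], [0.24, -0.014, 0]], [[0, 0.11, 0.01], [0.36, -0.021, 0]], [[0, 0.16, 0.01], [0.47, -0.028, 0]], [[0, 0.21, 0.01], [0.47, -0.028, 0]]]}}

```text
time_s: 8.45
position: [0.5967, -0.0772, 0.1781]
orientation: [-1.573, 0.0, -1.635]
force: [0.9, -0.1, -1.7]
opening: 0.578
```

Emit:
{"api": "arm_command", "payload": {"plan": [[[-0.005, 0.05, 0], [0, 0, 0.03]], [[-0.01, 0.1, 0], [0, 0, 0.08]], [[-0.015, 0.15, 0], [0, 0, 0.13]], [[-0.02, 0.2, 0], [0, 0, 0.187]], [[-0.024, 0.25, 0], [0, 0, 0.187]]]}}

```text
time_s: 9.07
position: [0.5723, 0.1742, 0.1779]
orientation: [-1.573, -0.001, -1.444]
force: [0.4, -0.1, -1.6]
opening: 0.577
```

Emit:
{"api": "arm_command", "payload": {"plan": [[[0, 0.01, 0], [0, 0, 0]], [[0, 0.02, -0.02], [0, 0, 0]], [[0, 0.02, -0.04], [0, 0, 0]], [[0, 0.02, -0.04], [0, 0, 0]]]}}

```text
time_s: 9.57
position: [0.5711, 0.1913, 0.135]
orientation: [-1.578, -0.001, -1.446]
force: [-0.4, -0.6, -1.2]
opening: 0.58
```

Run:
```python
from h import *
s=bot.get_state();print(s["position"],s["orientation"],s["force"],s["opening"]*.0854)
snap("wrist","w8");snap("scene","s8");crop("s8",330,130,470,300,4,"s8c",1.2);snap("top","t8");crop("t8",95,125,275,300,4,"t8c",1.6)
```

```text
[0.5711 0.1913 0.135 ] [-1.578  -0.0012 -1.4461] [-0.442  -0.6169 -1.2002] 0.049537024804561056
```

View pics/w8.png

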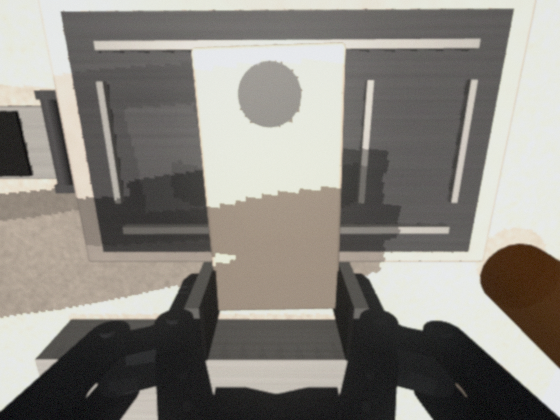

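View pics/s8c.png

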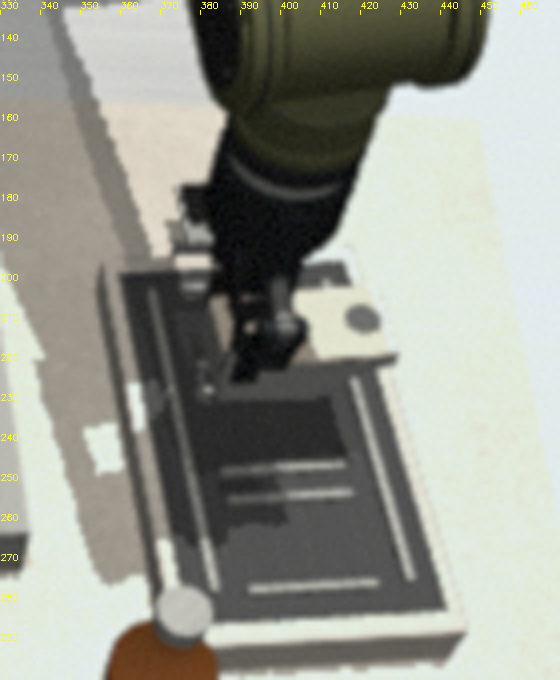

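View pics/t8c.png

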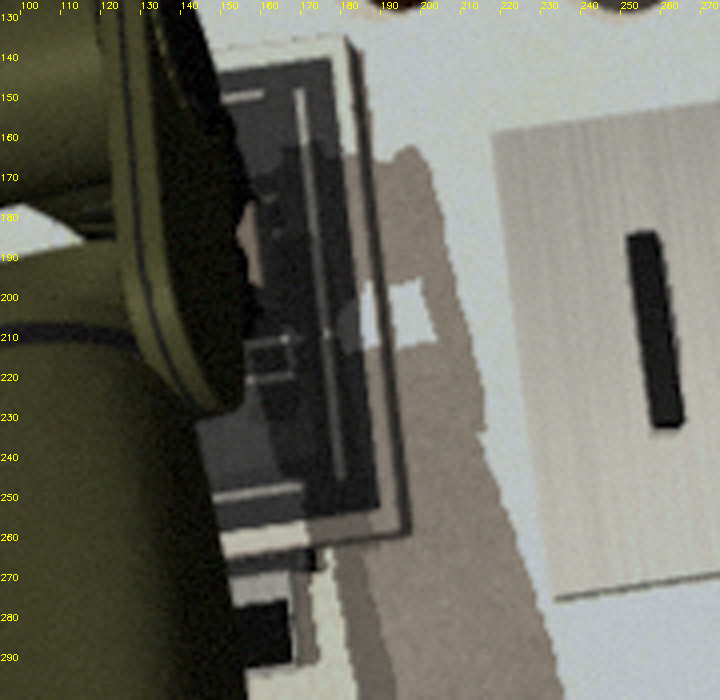

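Run:
```python
from h import *
c=bot.camera("wrist");s=bot.get_state()
M=np.array([[-116,58,46],[-116,-58,46],[52,58,46],[52,-58,46],[116,58,46],[116,-58,46]])/1e3
print("steamer",fit(c,M,np.array([(100,83),(117,202),(370,80),(362,203),(474,80),(456,202)]),[.568,.236,.128]))
M=np.array([[-118.5,60.5,46],[118.5,60.5,46],[-118.5,-60.5,46],[118.5,-60.5,46]])/1e3
print("steamer",fit(c,M,np.array([(95,45),(480,43),(123,230),(450,230)]),[.568,.236,.128]))
p,R,e=boxpose(c,[(217,310),(335,308),(192,50),(343,44),(270,94)])
print(p,e);print(R)
print("tcp in box",R.T@(s["position"]-p))
```

```text
steamer (array([0.5781, 0.2243, 0.1545]), np.float64(46.718120922660205))
steamer (array([0.5746, 0.2392, 0.1283]), np.float64(2.1503220929875795))
[0.5669 0.2346 0.1122] 1.3927128997437421
[[-0.1524 -0.9882 -0.0161]
 [ 0.988  -0.1528  0.0247]
 [-0.0269 -0.0121  0.9996]]
tcp in box [-0.0435 -0.0007  0.0265]
```

Run:
```python
from h import *
crop("scene0",340,165,455,300,5,"s0st",1.0)
```

```text
(no output)
```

View pics/s0st.png

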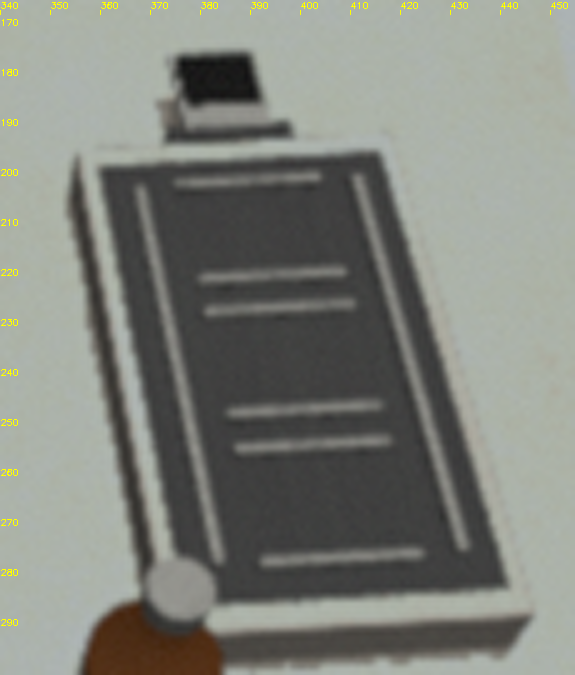

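Run:
```python
from h import *
c=bot.camera("scene")
M=np.array([[-118.5,-60.5,46],[118.5,-60.5,46],[-118.5,60.5,46],[118.5,60.5,46]]+[[x,0,46] for x in(-116,-52,-32,32,52,116)])/1e3
a=[(141,187),(219,562),(357,177),(463,548),(248,182),(273,274),(280,307),(304,408),(312,444),(342,557)]
px=np.array([(340+x/5,165+y/5) for x,y in a])
print("scene",fit(c,M,px,[.568,.236,.128]))
c=bot.camera("top")
a=[(94,383),(70,88),(255,358),(224,67)]
px=np.array([(95+x/3,125+y/3) for x,y in a])
M=np.array([[-118.5,60.5,46],[118.5,60.5,46],[-118.5,-60.5,46],[118.5,-60.5,46]])/1e3
print("top",fit(c,M,px,[.568,.236,.128]))
```

```text
scene (array([0.571, 0.237, 0.124]), np.float64(1.277247533107186))
top (array([0.5685, 0.2368, 0.1279]), np.float64(1.2916331030779133))
```

Emit:
{"api": "arm_command", "payload": {"plan": [[[0.002, 0.002, -0.02], [0, 0, 0]], [[0.004, 0.003, -0.04], [0, 0, 0]], [[0.004, 0.003, -0.05], [0, 0, 0]], [[0.004, 0.003, -0.055], [0, 0, 0]], [[0.004, 0.003, -0.055], [0, 0, 0]]]}}

```text
time_s: 10.5
position: [0.577, 0.1959, 0.0838]
orientation: [-1.572, -0.0, -1.445]
force: [0.1, 0.2, -0.6]
opening: 0.584
```

Run:
```python
from h import *
s=bot.get_state();print(s["position"],s["orientation"],s["force"],s["opening"]*.0854)
snap("wrist","w9");snap("scene","s9");crop("s9",340,170,450,300,5,"s9c",1.2)
```

```text
[0.577  0.1959 0.0838] [-1.5716 -0.0001 -1.4448] [ 0.0547  0.1666 -0.5968] 0.04988535782801563
```

View pics/w9.png

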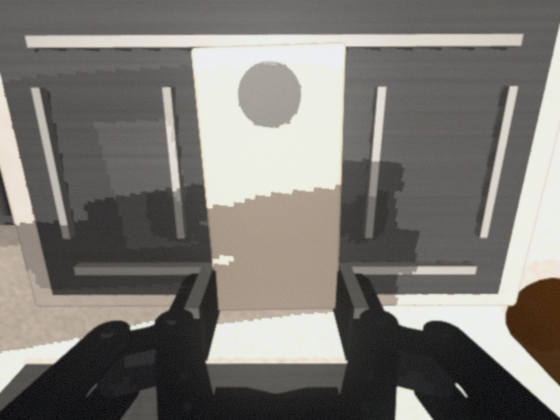

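View pics/s9c.png

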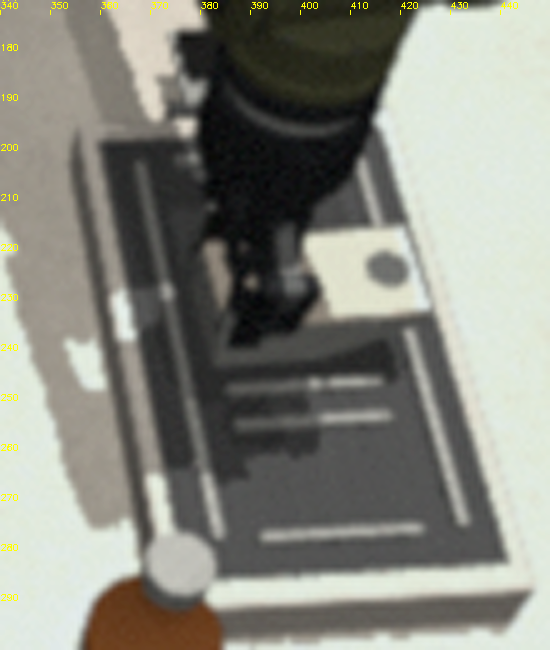

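Run:
```python
from h import *
c=bot.camera("wrist");s=bot.get_state()
M=np.array([[-118.5,60.5,46],[118.5,60.5,46],[-118.5,-60.5,46],[118.5,-60.5,46]])/1e3
print("steamer",fit(c,M,np.array([(27,42),(522,40),(75,270),(476,270)]),[.568,.236,.128]))
p,R,e=boxpose(c,[(217,309),(335,308),(192,49),(343,44),(269.5,94)])
print(p,e);print(R, np.arctan2(R[1,0],R[0,0])-1.571)
```

```text
steamer (array([0.5716, 0.2383, 0.1284]), np.float64(5.197730905340563))
[0.5713 0.2388 0.0578] 1.082477018987504
[[-0.1527 -0.9879 -0.0271]
 [ 0.988  -0.1532  0.0191]
 [-0.023  -0.0238  0.9995]] 0.1531258557956674
```

Box centre and bay centre agree within 1 mm. I'll turn the yaw by −0.025 and lower to the deck.

Emit:
{"api": "arm_command", "payload": {"plan": [[[-0.001, -0.001, -0.005], [0, 0, -0.025]], [[-0.001, -0.001, -0.01], [0, 0, -0.025]], [[-0.001, -0.001, -0.013], [0, 0, -0.025]], [[-0.001, -0.001, -0.016], [0, 0, -0.025]], [[-0.001, -0.001, -0.016], [0, 0, -0.025]]]}}

```text
time_s: 11.28
position: [0.576, 0.1949, 0.0679]
orientation: [-1.571, -0.0, -1.47]
force: [-0.7, -0.9, -1.0]
opening: 0.588
```

Emit:
{"api": "arm_command", "payload": {"plan": [[[0, 0, -0.002], [0, 0, 0]], [[0, 0, -0.004], [0, 0, 0]], [[0, 0, -0.004], [0, 0, 0]]]}}

```text
time_s: 11.65
position: [0.5761, 0.1949, 0.0641]
orientation: [-1.571, -0.0, -1.47]
force: [-0.1, -0.9, -1.2]
opening: 0.581
```

Emit:
{"api": "arm_command", "payload": {"plan": [[[0, 0, -0.001], [0, 0, 0]], [[0, 0, -0.002], [0, 0, 0]], [[0, 0, -0.002], [0, 0, 0]]]}}

```text
time_s: 12.02
position: [0.5764, 0.1951, 0.0635]
orientation: [-1.571, 0.0, -1.47]
force: [-2.9, -1.4, 4.8]
opening: 0.583
```

Emit:
{"api": "arm_command", "payload": {"plan": [[[0, 0, -0.001], [0, 0, 0]], [[0, 0, -0.002], [0, 0, 0]], [[0, 0, -0.002], [0, 0, 0]]]}}

```text
time_s: 12.4
position: [0.5765, 0.1951, 0.0634]
orientation: [-1.572, -0.0, -1.47]
force: [-7.5, -1.7, 14.4]
opening: 0.583
```

Contact is at the height that means deck. I'll release with a limited opening and rise.

Emit:
{"api": "arm_command", "payload": {"plan": [[[0, 0, 0.002], [0, 0, 0]], [[0, 0, 0.003], [0, 0, 0]], [[0, 0, 0.003], [0, 0, 0]], [[0, 0, 0.003], [0, 0, 0]]], "jaw": 0.068}}

```text
time_s: 12.9
position: [0.5761, 0.1949, 0.063]
orientation: [-1.571, -0.0, -1.47]
force: [-0.3, 0.5, 0.3]
opening: 0.795
```

Emit:
{"api": "arm_command", "payload": {"plan": [[[0, 0, 0.02], [0, 0, 0]], [[0, -0.01, 0.06], [0, 0, 0]], [[0, -0.06, 0.1], [0, 0, 0]], [[0, -0.12, 0.13], [0, 0, 0]], [[0, -0.12, 0.13], [0, 0, 0]]]}}

```text
time_s: 13.52
position: [0.5783, 0.0723, 0.1986]
orientation: [-1.563, -0.001, -1.474]
force: [-0.8, 0.5, -0.0]
opening: 0.797
```

Run:
```python
from h import *
s=bot.get_state();print(s["position"],s["orientation"],s["force"],s["opening"]*.0854)
snap("wrist","w10");snap("scene","s10");crop("s10",330,170,450,300,5,"s10c",1.2)
```

```text
[0.5783 0.0723 0.1986] [-1.563  -0.001  -1.4735] [-0.8203  0.5336 -0.0396] 0.06806387009954058
```

View pics/w10.png

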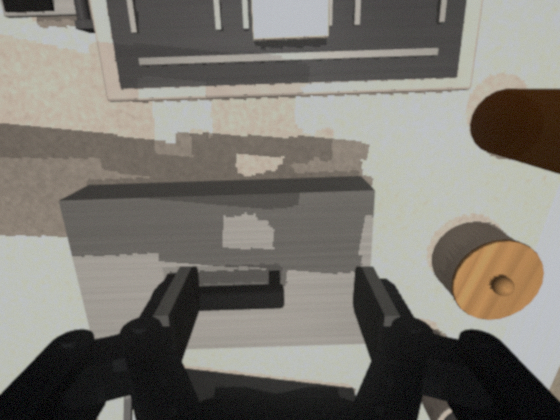

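View pics/s10c.png

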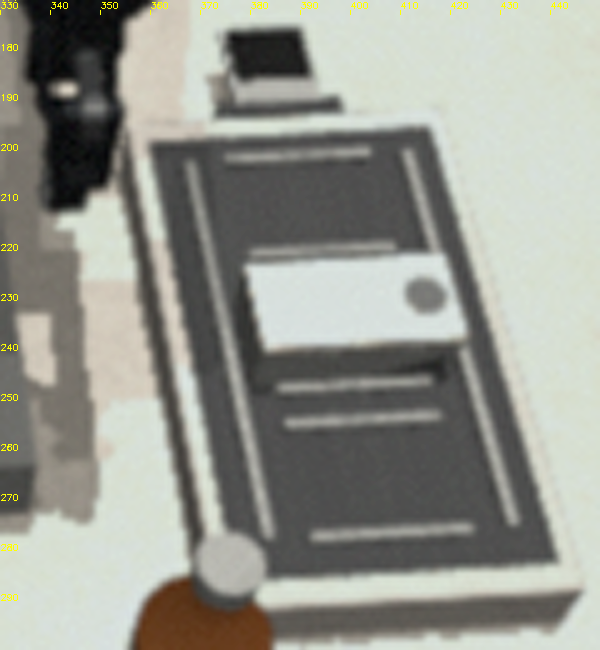

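Run:
```python
from h import *
c=bot.camera("scene")
a=[(245,265),(267,352),(443,253),(467,338),(426,294)]
px=np.array([(330+x/5,170+y/5) for x,y in a])
M=np.array([[-52,26,78],[-52,-26,78],[52,26,78],[52,-26,78],[36,0,78]])/1e3
p,e=fit(c,M,px,[.571,.237,1.7]);print(p,e)
q=np.array([.571,.237]);d=p[:2]-q;a=.126;print("steamer frame",np.cos(a)*d[0]+np.sin(a)*d[1],-np.sin(a)*d[0]+np.cos(a)*d[1])
```

```text
[0.5728 0.2372 1.7185] 0.5986106027626192
steamer frame 0.0018033244945168804 -3.4769984216952463e-05
```

Box A is in bay1, about 2 mm off centre and level. Next is box B.

Emit:
{"api": "arm_command", "payload": {"plan": [[[-0.02, -0.055, 0], [0, 0, -0.04]], [[-0.04, -0.11, 0], [0, 0, -0.08]], [[-0.065, -0.165, 0], [0, 0, -0.12]], [[-0.085, -0.22, -0.02], [0, 0, -0.16]], [[-0.106, -0.275, -0.05], [0, 0, -0.16]]], "jaw": 0}}

```text
time_s: 14.3
position: [0.4713, -0.1975, 0.1444]
orientation: [-1.57, -0.0, -1.628]
force: [0.7, -0.3, -0.2]
opening: -0.003
```

Emit:
{"api": "arm_command", "payload": {"plan": [[[0, 0, -0.03], [0, 0, 0]], [[0, 0, -0.045], [0, 0, 0]], [[0, 0, -0.045], [0, 0, 0]]]}}

```text
time_s: 14.68
position: [0.4707, -0.1954, 0.0982]
orientation: [-1.574, 0.002, -1.628]
force: [-0.3, -0.3, 0.4]
opening: -0.001
```

Run:
```python
from h import *
s=bot.get_state();print(s["position"],s["orientation"],s["force"],s["opening"]*.0854)
snap("wrist","w11")
```

```text
[ 0.4707 -0.1954  0.0982] [-1.5743  0.0018 -1.6279] [-0.271  -0.3336  0.4186] -8.52726355088483e-05
```

View pics/w11.png

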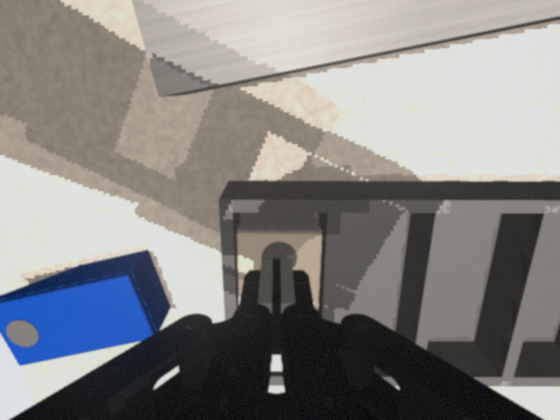

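Fingers are centred on the white box's dot at (279,257).

Emit:
{"api": "arm_command", "payload": {"plan": [[[0, -0.015, -0.01], [0, 0, 0]], [[0, -0.015, -0.03], [0, 0, 0]], [[0, -0.015, -0.045], [0, 0, 0]], [[0, -0.015, -0.051], [0, 0, 0]], [[0, -0.015, -0.051], [0, 0, 0]]]}}

```text
time_s: 15.35
position: [0.4713, -0.2121, 0.0487]
orientation: [-1.571, 0.0, -1.63]
force: [-0.1, -0.9, 0.5]
opening: 0.004
```

Emit:
{"api": "arm_command", "payload": {"plan": [[[0, 0, -0.003], [0, 0, 0]], [[0, 0.002, -0.006], [0, 0, 0]], [[0, 0.005, -0.009], [0, 0, 0]], [[0, 0.007, -0.012], [0, 0, 0]], [[0, 0.008, -0.013], [0, 0, 0]]]}}

```text
time_s: 15.98
position: [0.4708, -0.2039, 0.0353]
orientation: [-1.572, -0.0, -1.629]
force: [0.0, -0.1, 0.2]
opening: -0.002
```

Emit:
{"api": "arm_command", "payload": {"plan": [[[0, 0, 0], [0, 0, 0]]]}}

```text
time_s: 16.1
position: [0.4709, -0.2041, 0.0355]
orientation: [-1.572, -0.0, -1.63]
force: [0.4, -0.1, -0.2]
opening: 0.003
```

Emit:
{"api": "arm_command", "payload": {"plan": [[[0, 0, 0.03], [0, 0, 0]], [[0, 0, 0.07], [0, 0, 0]], [[0, 0, 0.11], [-0.1, 0.006, 0]], [[0, -0.01, 0.13], [-0.2, 0.012, 0]], [[0, -0.02, 0.13], [-0.3, 0.018, 0]]]}}

```text
time_s: 16.73
position: [0.4729, -0.2253, 0.1692]
orientation: [-1.565, -0.306, -1.631]
force: [-0.7, 0.3, -0.2]
opening: 0.003
```

Emit:
{"api": "arm_command", "payload": {"plan": [[[0, -0.01, -0.02], [-0.085, 0.005, 0]], [[0, -0.02, -0.035], [-0.17, 0.01, 0]], [[0, -0.028, -0.05], [-0.17, 0.01, 0]], [[0, -0.028, -0.05], [-0.17, 0.01, 0]]], "jaw": 0.0854}}

```text
time_s: 17.23
position: [0.4704, -0.2523, 0.1145]
orientation: [-1.574, -0.469, -1.629]
force: [-0.0, -0.5, -0.5]
opening: 0.845
```

Run:
```python
from h import *
s=bot.get_state();print(s["position"],s["orientation"],s["force"],s["opening"]*.0854)
snap("wrist","w12")
```

```text
[ 0.4704 -0.2523  0.1145] [-1.574  -0.4691 -1.6295] [-0.0237 -0.4818 -0.5298] 0.07220317030889592
```

View pics/w12.png

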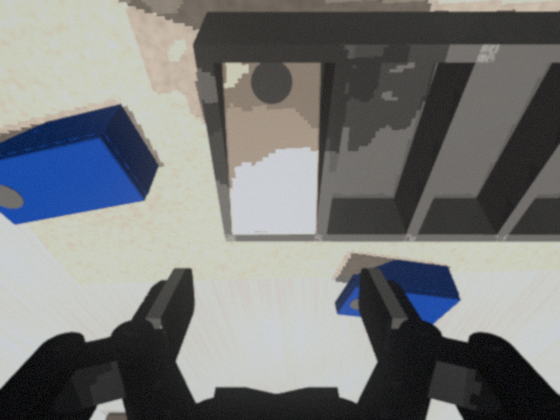

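Emit:
{"api": "arm_command", "payload": {"plan": [[[0, -0.01, -0.02], [0, 0, 0]], [[0, -0.018, -0.04], [0, 0, 0]], [[0, -0.024, -0.055], [0, 0, 0]], [[0, -0.027, -0.063], [0, 0, 0]], [[0, -0.028, -0.064], [0, 0, 0]]]}}

```text
time_s: 17.9
position: [0.4713, -0.2803, 0.0518]
orientation: [-1.571, -0.471, -1.63]
force: [-0.4, 0.8, -0.5]
opening: 1.0
```

Emit:
{"api": "arm_command", "payload": {"plan": [[[0, 0, 0], [0, 0, 0]], [[0, 0, 0], [0, 0, 0]]]}}

```text
time_s: 18.15
position: [0.4719, -0.2801, 0.0527]
orientation: [-1.57, -0.471, -1.63]
force: [0.3, -0.0, -0.4]
opening: 1.003
```

Emit:
{"api": "arm_command", "payload": {"plan": [[[0, 0, 0], [0, 0, 0]], [[0, 0, 0], [0, 0, 0]], [[0, 0, 0], [0, 0, 0]], [[0, 0, 0], [0, 0, 0]], [[0, 0, 0], [0, 0, 0]]], "jaw": 0.03, "force": 80}}

```text
time_s: 18.77
position: [0.4694, -0.2803, 0.0523]
orientation: [-1.577, -0.472, -1.63]
force: [-8.0, 1.0, 7.4]
opening: 0.576
```

Run:
```python
from h import *
s=bot.get_state();print(s["position"],s["orientation"],s["force"],s["opening"]*.0854)
snap("wrist","w13")
```

```text
[ 0.4694 -0.2803  0.0523] [-1.5767 -0.4718 -1.6296] [-7.963   1.0309  7.3841] 0.04922141545074697
```

View pics/w13.png

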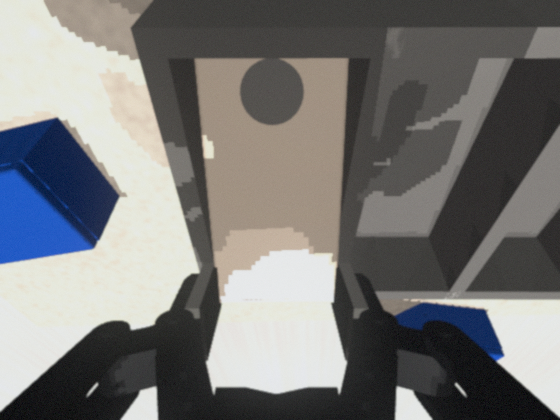

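Emit:
{"api": "arm_command", "payload": {"plan": [[[0, 0, 0.006], [0, 0, 0]], [[0, 0, 0.018], [0, 0, 0]], [[0, 0, 0.035], [0, 0, 0]], [[0, 0, 0.06], [0, 0, 0]], [[0, 0, 0.09], [0, 0, 0]]]}}

```text
time_s: 19.45
position: [0.4726, -0.2803, 0.1445]
orientation: [-1.567, -0.472, -1.63]
force: [0.1, 0.4, -1.5]
opening: 0.576
```

Emit:
{"api": "arm_command", "payload": {"plan": [[[0, 0, 0.02], [0, 0, 0]], [[0, 0, 0.035], [0, 0, 0]], [[0, 0, 0.035], [0, 0, 0]]]}}

```text
time_s: 19.82
position: [0.4723, -0.2804, 0.1787]
orientation: [-1.568, -0.472, -1.631]
force: [0.3, -0.2, -1.6]
opening: 0.58
```

Run:
```python
from h import *
s=bot.get_state();print(s["position"],s["orientation"],s["force"],s["opening"]*.0854)
snap("wrist","w14")
```

```text
[ 0.4723 -0.2804  0.1787] [-1.5676 -0.4719 -1.6311] [ 0.2842 -0.1635 -1.6262] 0.049530025718504254
```

View pics/w14.png

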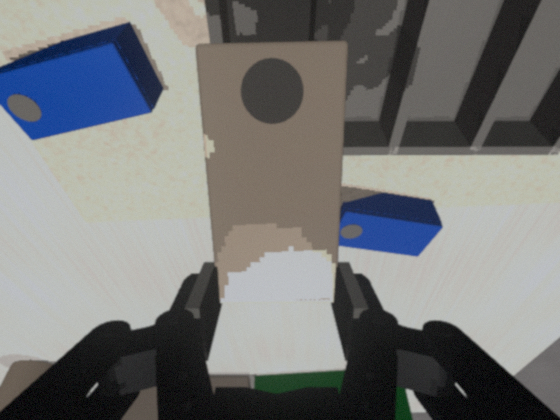

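Emit:
{"api": "arm_command", "payload": {"plan": [[[0, 0.02, 0.01], [0.12, -0.007, 0]], [[0, 0.06, 0.01], [0.24, -0.014, 0]], [[0, 0.11, 0.01], [0.36, -0.021, 0]], [[0, 0.16, 0.01], [0.47, -0.028, 0]], [[0, 0.21, 0.01], [0.47, -0.028, 0]]]}}

```text
time_s: 20.5
position: [0.4707, -0.0699, 0.1855]
orientation: [-1.573, 0.001, -1.633]
force: [0.8, 0.9, -1.2]
opening: 0.579
```

Emit:
{"api": "arm_command", "payload": {"plan": [[[0.005, 0.05, 0], [0, 0, 0.03]], [[0.01, 0.1, 0], [0, 0, 0.07]], [[0.015, 0.15, 0], [0, 0, 0.11]], [[0.019, 0.2, 0], [0, 0, 0.16]], [[0.02, 0.25, 0], [0, 0, 0.16]]]}}

```text
time_s: 21.12
position: [0.4906, 0.1813, 0.1852]
orientation: [-1.573, -0.001, -1.469]
force: [0.4, -0.4, -0.7]
opening: 0.575
```

Emit:
{"api": "arm_command", "payload": {"plan": [[[0, 0.004, -0.03], [0, 0, 0]], [[0, 0.004, -0.07], [0, 0, 0]], [[0, 0.004, -0.09], [0, 0, 0]], [[0, 0.004, -0.09], [0, 0, 0]]]}}

```text
time_s: 21.62
position: [0.4888, 0.1832, 0.0932]
orientation: [-1.578, -0.001, -1.47]
force: [-0.2, 0.4, -2.1]
opening: 0.58
```

Run:
```python
from h import *
s=bot.get_state();print(s["position"],s["orientation"],s["force"],s["opening"]*.0854)
snap("wrist","w15")
```

```text
[0.4888 0.1832 0.0932] [-1.578  -0.0014 -1.4696] [-0.1695  0.3886 -2.1096] 0.04953514646911386
```

View pics/w15.png

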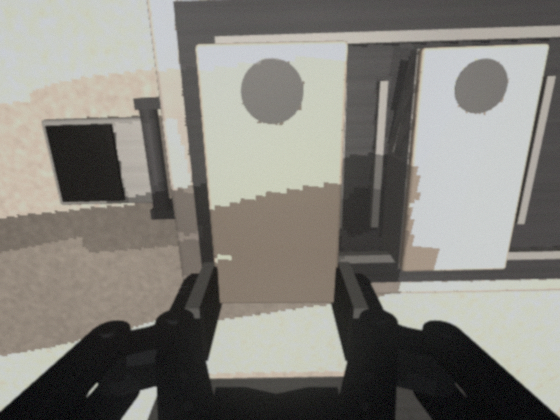

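Run:
```python
from h import *
c=bot.camera("wrist");s=bot.get_state();print(s["position"])
p,R,e=boxpose(c,[(218,302),(335,303),(197,47),(347,43),(272,92)])
print(p,e,np.arctan2(R[1,0],R[0,0])-1.571)
M=np.array([[-52,26,78],[-52,-26,78],[52,26,78],[52,-26,78],[36,0,78]])/1e3
A,e=fit(c,M,np.array([(403,271),(506,270),(418,48),(545,45),(481,86)]),[.571,.237,1.7]);print(A,e)
d=p[:2]-A[:2];a=.126;print(np.cos(a)*d[0]+np.sin(a)*d[1],-np.sin(a)*d[0]+np.cos(a)*d[1])
```

```text
[0.4913 0.1838 0.0967]
[0.4861 0.228  0.0658] 0.9826111302986078 0.11734235157543971
[0.5726 0.239  1.7202] 3.7395678447614955
-0.08716939795552683 -0.0001176521433327634
```

Emit:
{"api": "arm_command", "payload": {"plan": [[[0.001, 0, -0.01], [0, 0, 0.008]], [[0.001, 0, -0.018], [0, 0, 0.008]], [[0.001, 0, -0.023], [0, 0, 0.008]], [[0.001, 0, -0.026], [0, 0, 0.008]], [[0.001, 0, -0.026], [0, 0, 0.008]]]}}

```text
time_s: 22.35
position: [0.4922, 0.1839, 0.0707]
orientation: [-1.571, -0.0, -1.462]
force: [-0.7, -0.4, -1.7]
opening: 0.579
```

Emit:
{"api": "arm_command", "payload": {"plan": [[[0, 0, -0.001], [0, 0, 0]], [[0, 0, -0.003], [0, 0, 0]], [[0, 0, -0.003], [0, 0, 0]]]}}

```text
time_s: 22.72
position: [0.4923, 0.1839, 0.0678]
orientation: [-1.571, -0.0, -1.462]
force: [-0.7, -0.5, -1.9]
opening: 0.574
```

Emit:
{"api": "arm_command", "payload": {"plan": [[[0, 0, -0.001], [0, 0, 0]], [[0, 0, -0.003], [0, 0, 0]], [[0, 0, -0.003], [0, 0, 0]]]}}

```text
time_s: 23.1
position: [0.4926, 0.1842, 0.0667]
orientation: [-1.572, 0.0, -1.462]
force: [-4.5, -0.8, 9.4]
opening: 0.58
```

Emit:
{"api": "arm_command", "payload": {"plan": [[[0, 0, 0.001], [0, 0, 0]], [[0, 0, 0.001], [0, 0, 0]], [[0, 0, 0.001], [0, 0, 0]], [[0, 0, 0.001], [0, 0, 0]]], "jaw": 0.066}}

```text
time_s: 23.6
position: [0.4923, 0.1839, 0.0658]
orientation: [-1.571, -0.0, -1.462]
force: [-0.5, 0.3, 0.8]
opening: 0.77
```

Emit:
{"api": "arm_command", "payload": {"plan": [[[0, 0, 0.02], [0, 0, 0]], [[0, -0.01, 0.06], [0, 0, 0]], [[0, -0.06, 0.11], [0, 0, 0]], [[0, -0.12, 0.16], [0, 0, 0]], [[0, -0.14, 0.16], [0, 0, 0]]]}}

```text
time_s: 24.22
position: [0.4935, 0.0425, 0.2295]
orientation: [-1.565, -0.001, -1.462]
force: [0.5, 0.5, -0.1]
opening: 0.775
```

Run:
```python
from h import *
s=bot.get_state();print(s["position"],s["orientation"],s["force"],s["opening"]*.0854)
snap("wrist","w16");snap("scene","s16");crop("s16",250,160,450,300,4,"s16c",1.2)
```

```text
[0.4935 0.0425 0.2295] [-1.5654 -0.0008 -1.462 ] [ 0.5331  0.5291 -0.1399] 0.06614579702478414
```

View pics/s16c.png

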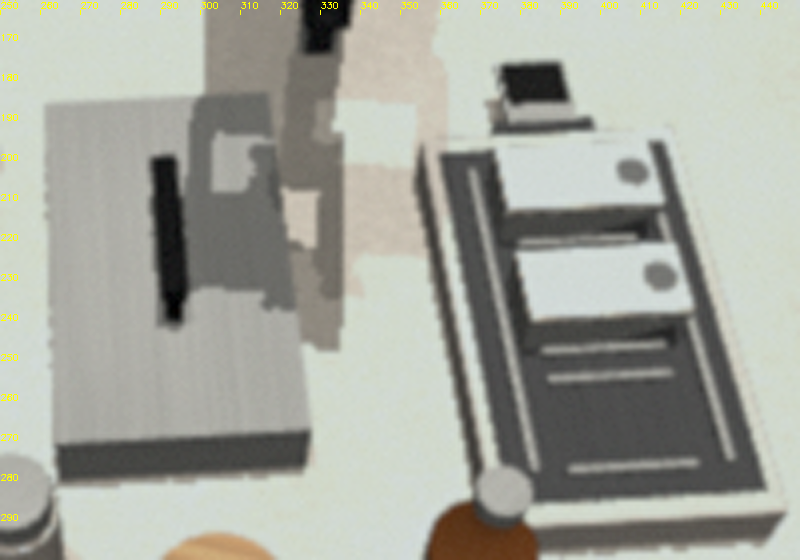

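View pics/w16.png

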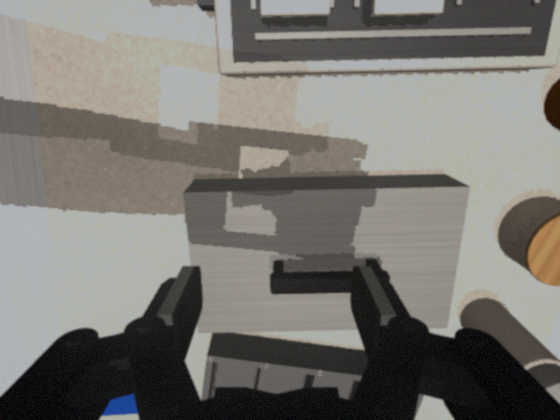

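Run:
```python
from h import *
c=bot.camera("scene")
f=lambda a,s,x0,y0:np.array([(x0+x/s,y0+y/s) for x,y in a])
M=np.array([[-52,26,78],[-52,-26,78],[52,26,78],[52,-26,78],[36,0,78]])/1e3
p,e=fit(c,M,f([(495,148),(502,212),(650,137),(665,203),(632,171)],4,250,160),[.488,.227,1.7]);print("B",p,e)
d=p[:2]-np.array([.571,.237]);a=.126;print("in steamer",np.cos(a)*d[0]+np.sin(a)*d[1],-np.sin(a)*d[0]+np.cos(a)*d[1])
M=np.array([[-136,-80,52],[-136,80,52],[136,-80,52],[136,80,52]])/1e3
print("cover scene",fit(c,M,f([(44,104),(272,93),(55,445),(309,431)],4,250,160),[.55,-.05,.1]))
print("handle", back(c,(250+163/4,160+156/4),.092))
w=bot.camera("wrist");V=np.array(w["view"]);print("cam",-V[:3,:3].T@V[:3,3])
M=np.array([[-136,80,52],[136,80,52],[-136,-80,52],[136,-80,52],[-136,80,0],[136,80,0]])/1e3
print("cover wrist",fit(w,M,np.array([(186,192),(467,187),(200,331),(447,327),(200,178),(448,175)]),[.55,-.05,.1]))
snap("top","t16");crop("t16",170,100,350,300,3,"t16c",1.6)
```

```text
B [0.4888 0.2269 1.6925] 1.2944471188835678
in steamer -0.08284309431841476 0.0003345052377882376
cover scene (array([ 0.5544, -0.0412,  0.1229]), np.float64(0.654563529438974))
handle [ 0.5015 -0.0488  0.092 ]
cam [0.4837 0.1248 0.3692]
cover wrist (array([ 0.5533, -0.0396,  0.1199]), np.float64(7.549117186410854))
```

View pics/t16c.png

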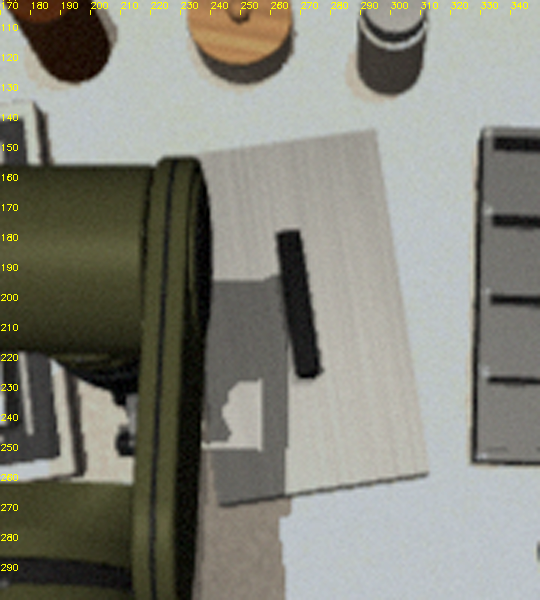

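Run:
```python
from h import *
c=bot.camera("top")
M=np.array([[55,9,92],[55,-9,92],[-55,-9,92],[-55,9,92]])/1e3
print(fit(c,M,np.array([(170+x/3,100+y/3) for x,y in [(276,233),(298,230),(321,374),(299,379)]]),[.55,-.04,.12]))
M=np.array([[136,-80,52],[-136,-80,52],[-136,80,52]])/1e3
print(fit(c,M,np.array([(170+x/3,100+y/3) for x,y in [(376,130),(428,472),(221,505)]]),[.55,-.04,.12]))
```

```text
(array([ 0.5489, -0.0427,  0.1433]), np.float64(0.4335484482715515))
(array([ 0.55  , -0.0422,  0.1302]), np.float64(0.9315589532221793))
```

Both boxes lie level in bays 1 and 0, within 2 mm of centre. The cover has been knocked to about (0.552, −0.042), with yaw about 0.125, so I'll go for its handle there.

Emit:
{"api": "arm_command", "payload": {"plan": [[[0.01, -0.015, 0], [0, 0, 0.17]], [[0.02, -0.03, 0], [0, 0, 0.34]], [[0.03, -0.05, 0], [0, 0, 0.51]], [[0.045, -0.07, 0], [0, 0, 0.68]], [[0.058, -0.084, 0], [0, 0, 0.85]]], "jaw": 0.06}}

```text
time_s: 25.15
position: [0.5504, -0.0394, 0.2244]
orientation: [-1.572, 0.002, -0.605]
force: [-0.2, 0.9, 1.0]
opening: 0.704
```

Emit:
{"api": "arm_command", "payload": {"plan": [[[0, 0, -0.01], [0, 0, 0.17]], [[0, 0, -0.03], [0, 0, 0.34]], [[0, 0, -0.05], [0, 0, 0.51]], [[0, 0, -0.06], [0, 0, 0.68]], [[0, 0, -0.06], [0, 0, 0.737]]]}}

```text
time_s: 25.78
position: [0.549, -0.0384, 0.1629]
orientation: [-1.569, 0.005, 0.13]
force: [0.6, -0.1, 0.3]
opening: 0.699
```

Emit:
{"api": "arm_command", "payload": {"plan": [[[0, 0, -0.01], [0, 0, 0]], [[0, 0, -0.02], [0, 0, 0]], [[0, 0, -0.02], [0, 0, 0]]]}}

```text
time_s: 26.15
position: [0.5493, -0.0396, 0.144]
orientation: [-1.57, 0.003, 0.125]
force: [-0.2, 0.5, 0.1]
opening: 0.703
```

Run:
```python
from h import *
s=bot.get_state();print(s["position"],s["orientation"],s["force"],s["opening"]*.0854,s["qpos"])
snap("wrist","w17");snap("scene","s17");crop("s17",230,130,380,290,4,"s17c",1.2)
```

```text
[ 0.5493 -0.0396  0.144 ] [-1.5698  0.0031  0.1252] [-0.1639  0.5346  0.0521] 0.06000899071029008 [-0.1694 -0.0215  1.9528  0.      1.2135 -1.8654]
```

View pics/w17.png

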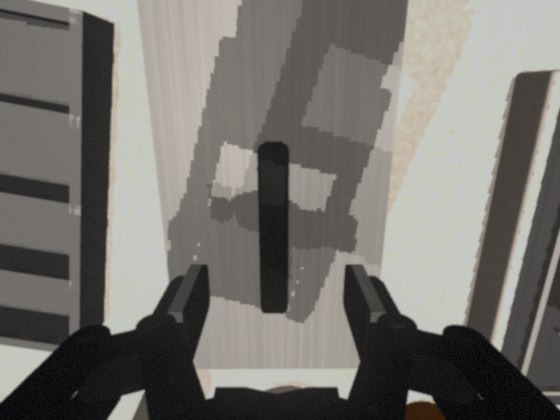

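View pics/s17c.png

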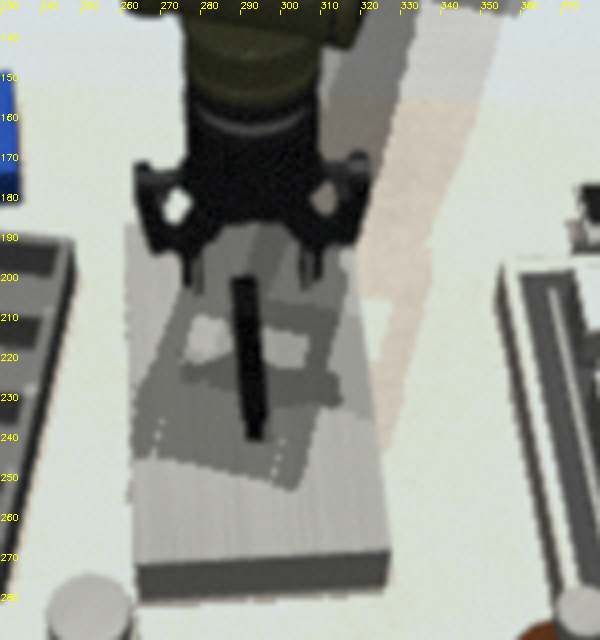

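Run:
```python
from h import *
c=bot.camera("wrist");s=bot.get_state();print(s["position"])
print(back(c,(273,143),.092),back(c,(274,312),.092))
print(proj(c,[[*s["position"][:2],.092],s["position"]]))
```

```text
[ 0.5505 -0.04    0.1461]
[ 0.4975 -0.0478  0.092 ] [ 0.6065 -0.0338  0.092 ]
[[275.1225 232.2774]
 [274.7218 278.3964]]
```

Emit:
{"api": "arm_command", "payload": {"plan": [[[0.001, -0.001, -0.03], [0, 0, 0]], [[0.001, -0.001, -0.055], [0, 0, 0]], [[0.001, -0.001, -0.07], [0, 0, 0]], [[0.001, -0.001, -0.078], [0, 0, 0]], [[0.001, -0.001, -0.078], [0, 0, 0]]]}}

```text
time_s: 26.92
position: [0.5515, -0.0411, 0.068]
orientation: [-1.571, 0.0, 0.125]
force: [0.6, 0.5, 0.4]
opening: 0.7
```

Emit:
{"api": "arm_command", "payload": {"plan": [[[0, 0, 0], [0, 0, 0]], [[0, 0, 0], [0, 0, 0]], [[0, 0, 0], [0, 0, 0]], [[0, 0, 0], [0, 0, 0]], [[0, 0, 0], [0, 0, 0]]], "jaw": 0, "force": 100}}

```text
time_s: 27.55
position: [0.552, -0.0411, 0.0691]
orientation: [-1.571, -0.001, 0.125]
force: [-1.6, 0.5, 5.4]
opening: 0.186
```

Emit:
{"api": "arm_command", "payload": {"plan": [[[0, 0, 0.01], [0, 0, 0]], [[0, 0, 0.025], [0, 0, 0]], [[0, 0, 0.05], [0, 0, 0]], [[0, 0, 0.05], [0, 0, 0]], [[0, 0, 0.05], [0, 0, 0]]]}}

```text
time_s: 28.18
position: [0.5508, -0.041, 0.1173]
orientation: [-1.571, 0.001, 0.125]
force: [-0.0, 0.1, -4.2]
opening: 0.186
```

Run:
```python
from h import *
s=bot.get_state();print(s["position"],s["orientation"],s["force"],s["moment"],s["opening"]*.0854)
snap("wrist","w18");snap("scene","s18");crop("s18",230,130,380,290,4,"s18c",1.2)
```

```text
[ 0.5508 -0.041   0.1173] [-1.5706  0.001   0.1251] [-0.0232  0.1207 -4.1518] [0.0679 0.0535 0.0099] 0.015875144862735304
```

View pics/w18.png

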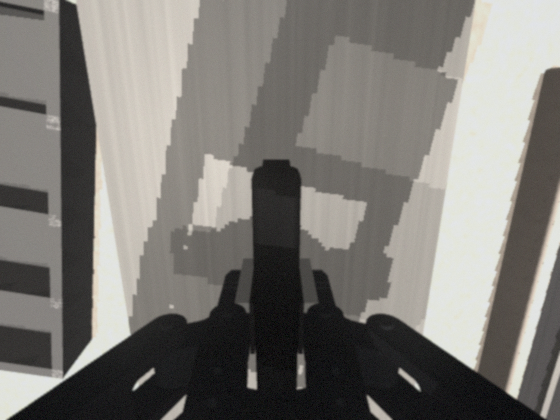

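View pics/s18c.png

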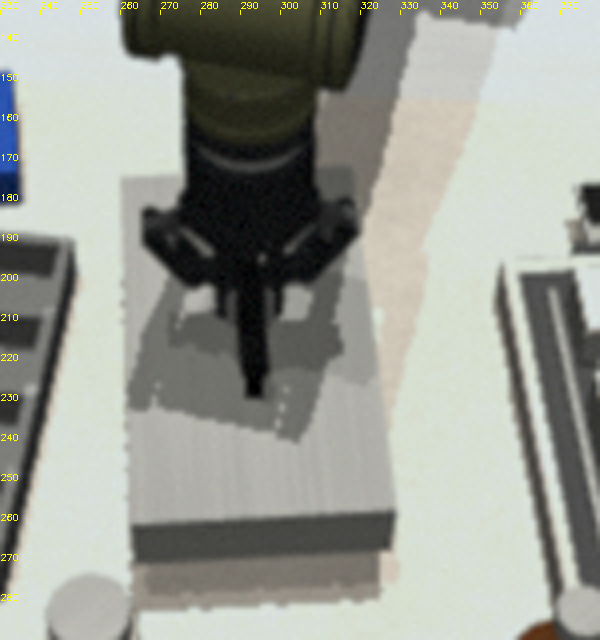

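Emit:
{"api": "arm_command", "payload": {"plan": [[[0, 0, 0.04], [0, 0, 0]], [[0, 0, 0.08], [0, 0, 0]], [[0, 0.02, 0.085], [0, 0, 0]], [[0.004, 0.06, 0.085], [0, 0, 0]], [[0.008, 0.1, 0.085], [0, 0, 0]]]}}

```text
time_s: 28.9
position: [0.558, 0.0608, 0.2002]
orientation: [-1.57, 0.004, 0.125]
force: [0.5, 0.6, -4.4]
opening: 0.188
```

Emit:
{"api": "arm_command", "payload": {"plan": [[[0.003, 0.04, 0], [0, 0, 0]], [[0.006, 0.08, 0], [0, 0, 0]], [[0.008, 0.12, 0], [0, 0, 0]], [[0.01, 0.155, 0], [0, 0, 0]], [[0.012, 0.177, 0], [0, 0, 0]]]}}

```text
time_s: 29.52
position: [0.5696, 0.238, 0.2]
orientation: [-1.571, 0.004, 0.127]
force: [-0.1, -0.6, -4.0]
opening: 0.185
```

Emit:
{"api": "arm_command", "payload": {"plan": [[[0, 0, 0], [0, 0, 0]], [[0, 0, 0], [0, 0, 0]], [[0, 0, 0], [0, 0, 0]]]}}

```text
time_s: 29.9
position: [0.5713, 0.235, 0.2027]
orientation: [-1.571, 0.0, 0.124]
force: [-0.1, -0.1, -3.7]
opening: 0.188
```

Run:
```python
from h import *
s=bot.get_state();print(s["position"],s["orientation"],s["force"],s["moment"],s["opening"]*.0854)
snap("wrist","w19");snap("scene","s19");crop("s19",320,130,460,300,4,"s19c",1.2)
snap("top","t19");crop("t19",80,110,260,300,3,"t19c",1.6)
```

```text
[0.5713 0.235  0.2027] [-1.5711  0.0005  0.1239] [-0.0603 -0.1294 -3.735 ] [-0.034   0.0441  0.029 ] 0.01604422039941734
```

View pics/w19.png

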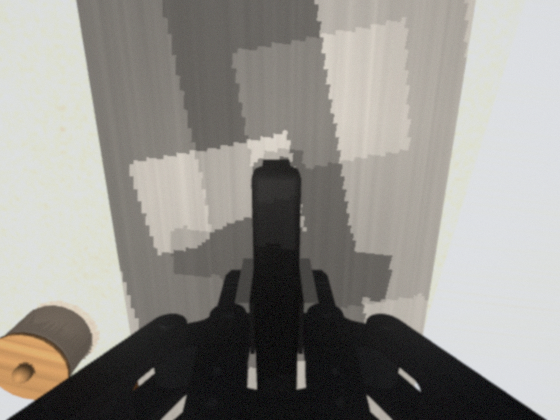

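View pics/s19c.png

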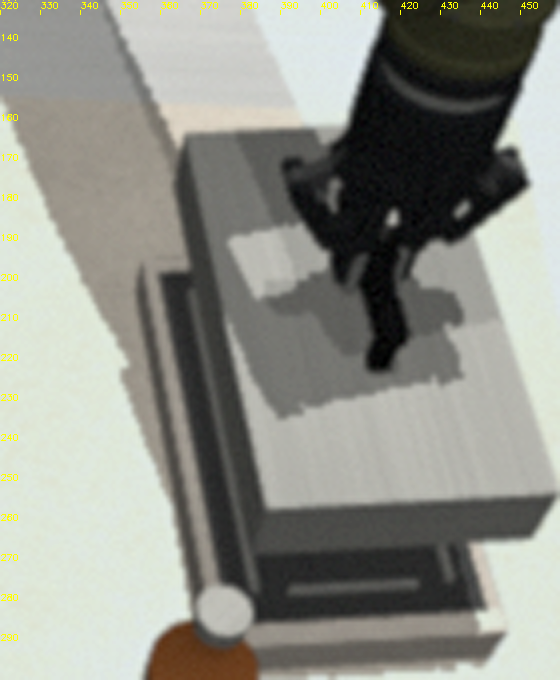

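View pics/t19c.png

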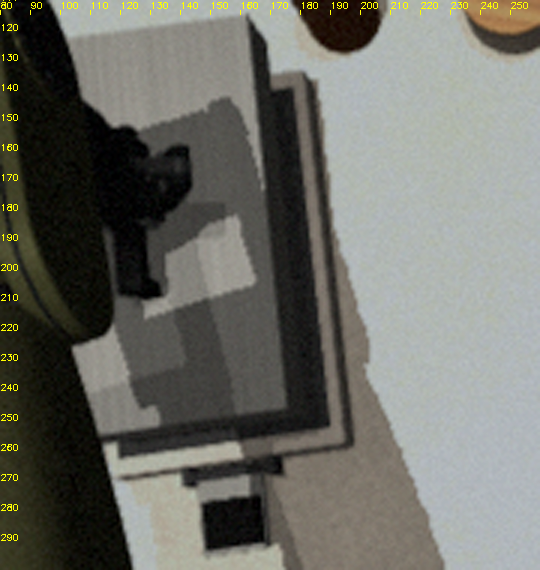

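Emit:
{"api": "arm_command", "payload": {"plan": [[[0, 0.002, -0.02], [0, 0, 0.002]], [[0, 0.002, -0.04], [0, 0, 0.002]], [[0, 0.002, -0.06], [0, 0, 0.002]], [[0, 0.002, -0.075], [0, 0, 0.002]], [[0, 0.002, -0.08], [0, 0, 0.002]]]}}

```text
time_s: 30.68
position: [0.5704, 0.2377, 0.1207]
orientation: [-1.571, 0.003, 0.127]
force: [0.3, 0.1, -3.7]
opening: 0.182
```

Emit:
{"api": "arm_command", "payload": {"plan": [[[0, 0, 0], [0, 0, 0]], [[0, 0, -0.005], [0, 0, 0]], [[0, 0, -0.008], [0, 0, 0]], [[0, 0, -0.01], [0, 0, 0]], [[0, 0, -0.01], [0, 0, 0]]]}}

```text
time_s: 31.3
position: [0.5713, 0.2379, 0.1128]
orientation: [-1.571, 0.0, 0.127]
force: [0.8, -0.3, -5.3]
opening: 0.188
```

Run:
```python
from h import *
s=bot.get_state();print(s["position"],s["orientation"],s["force"],s["moment"],s["opening"]*.0854)
snap("scene","s20");crop("s20",320,130,460,300,4,"s20c",1.2)
```

```text
[0.5713 0.2379 0.1128] [-1.5709  0.0002  0.1271] [ 0.7535 -0.3495 -5.3002] [-0.0444  0.0467  0.0116] 0.016073834347371682
```

View pics/s20c.png

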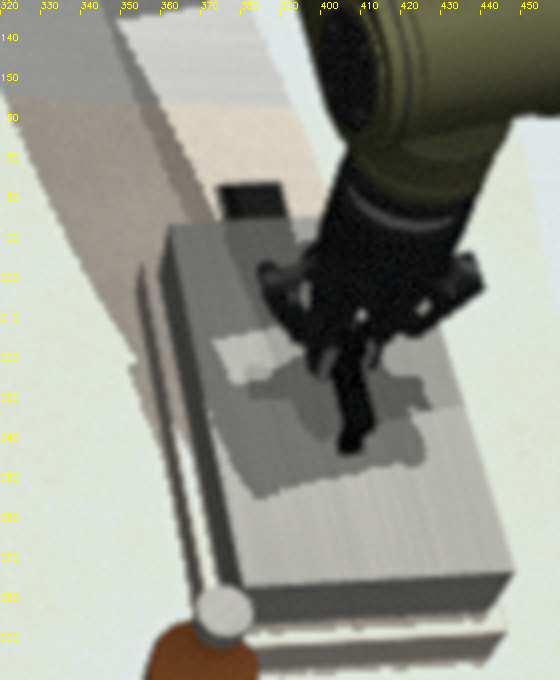

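Emit:
{"api": "arm_command", "payload": {"plan": [[[0, 0, -0.002], [0, 0, 0]], [[0, 0, -0.004], [0, 0, 0]], [[0, 0, -0.004], [0, 0, 0]]]}}

```text
time_s: 31.72
position: [0.5715, 0.238, 0.1091]
orientation: [-1.571, -0.0, 0.127]
force: [-0.6, 0.6, -3.0]
opening: 0.186
```

Emit:
{"api": "arm_command", "payload": {"plan": [[[0, 0, -0.001], [0, 0, 0]], [[0, 0, -0.001], [0, 0, 0]], [[0, 0, -0.001], [0, 0, 0]]]}}

```text
time_s: 32.1
position: [0.5715, 0.238, 0.109]
orientation: [-1.571, -0.0, 0.127]
force: [-5.3, -1.4, 4.7]
opening: 0.19
```

Contact at z = 0.109, as expected for rim on deck. I'll release and rise.

Emit:
{"api": "arm_command", "payload": {"plan": [[[0, 0, 0.001], [0, 0, 0]], [[0, 0, 0.001], [0, 0, 0]], [[0, 0, 0.001], [0, 0, 0]], [[0, 0, 0.001], [0, 0, 0]], [[0, 0, 0.001], [0, 0, 0]]], "jaw": 0.06}}

```text
time_s: 32.72
position: [0.5714, 0.2379, 0.1089]
orientation: [-1.571, -0.0, 0.127]
force: [-0.5, -0.1, 0.8]
opening: 0.701
```

Emit:
{"api": "arm_command", "payload": {"plan": [[[0, 0, 0.02], [0, 0, 0]], [[0, 0, 0.06], [0, 0, 0]], [[-0.03, 0, 0.09], [0, 0, 0]], [[-0.08, -0.01, 0.09], [0, 0, 0]], [[-0.13, -0.02, 0.09], [0, 0, 0]]]}}

```text
time_s: 33.35
position: [0.4409, 0.218, 0.2014]
orientation: [-1.57, -0.003, 0.127]
force: [0.2, -0.3, 0.1]
opening: 0.705
```

Run:
```python
from h import *
s=bot.get_state();print(s["position"],s["orientation"],s["force"],s["opening"]*.0854)
snap("scene","s21");crop("s21",320,130,460,300,4,"s21c",1.2)
snap("wrist","w21");snap("top","t21");crop("t21",80,110,260,300,3,"t21c",1.6)
```

```text
[0.4409 0.218  0.2014] [-1.57   -0.0033  0.1271] [ 0.2031 -0.2875  0.0792] 0.06022881413912735
```

View pics/s21c.png

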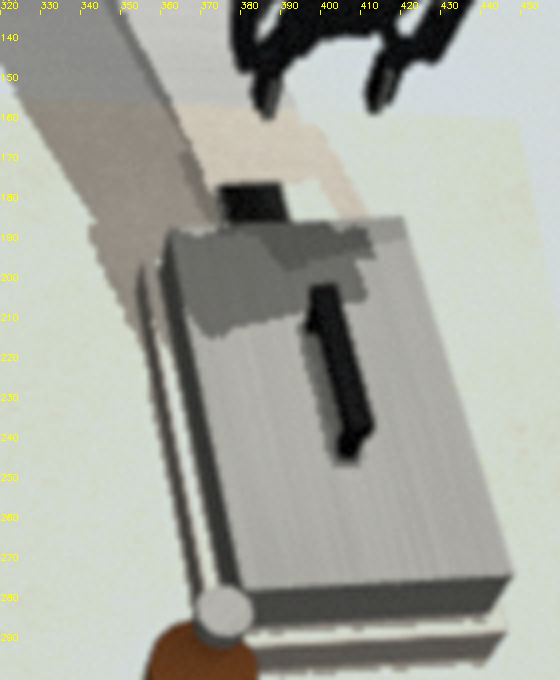

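View pics/t21c.png

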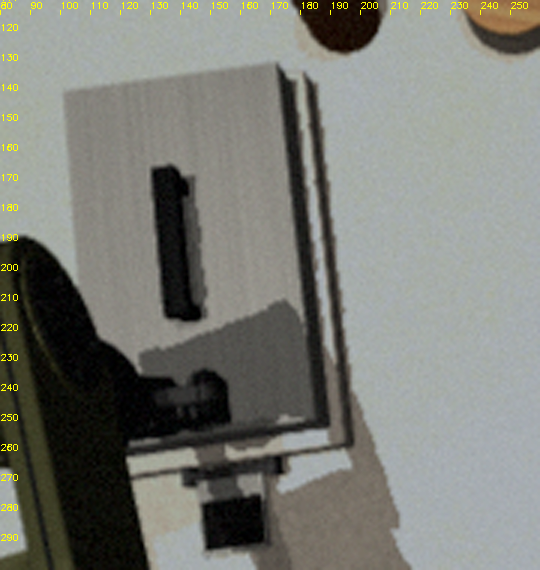

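View pics/w21.png

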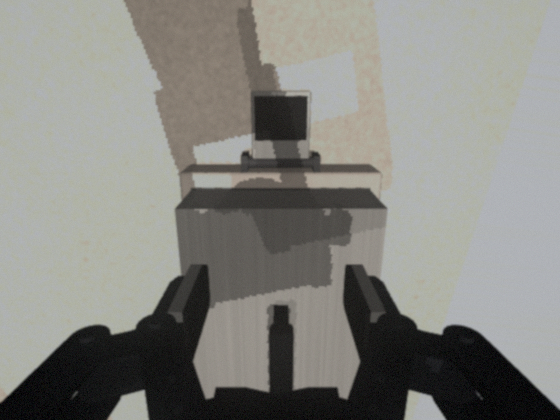

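Run:
```python
from h import *
c=bot.camera("scene")
M=np.array([[-136,-80,92],[-136,80,92],[136,-80,92],[136,80,92]])/1e3
print(fit(c,M,np.array([(320+x/4,130+y/4) for x,y in [(168,232),(404,217),(243,589),(512,575)]]),[.57,.237,.12]))
c=bot.camera("wrist");print("pad",back(c,(280,117),.04),"handle end",back(c,(281,318),.132),bot.get_state()["position"])
p=place([.571,.237,.126],[-.192,0,.04]);print(p,proj(c,p))
print(place([.571,.237,.126],[-.055,0,.132]))
```

```text
(array([0.5737, 0.2367, 0.1266]), np.float64(0.9425373755547923))
pad [0.383  0.2143 0.04  ] handle end [0.5131 0.2312 0.132 ] [0.4423 0.2182 0.2007]
[[0.3805 0.2129 0.04  ]] [[278.6299 113.7928]]
[[0.5164 0.2301 0.132 ]]
```

The cover is level and within about 3 mm of the steamer's centre. Now the pedal at about (0.381, 0.213).

Emit:
{"api": "arm_command", "payload": {"plan": [[[-0.03, -0.002, 0], [0, 0, 0]], [[-0.062, -0.005, 0], [0, 0, 0]], [[-0.062, -0.005, -0.04], [0, 0, 0]], [[-0.062, -0.005, -0.09], [0, 0, 0]], [[-0.062, -0.005, -0.09], [0, 0, 0]]], "jaw": 0}}

```text
time_s: 34.22
position: [0.3777, 0.212, 0.1058]
orientation: [-1.573, 0.008, 0.127]
force: [-0.0, -0.5, -0.1]
opening: -0.0
```

Emit:
{"api": "arm_command", "payload": {"plan": [[[0, 0, -0.03], [0, 0, 0]], [[0, 0, -0.05], [0, 0, 0]], [[0, 0, -0.06], [0, 0, 0]], [[0, 0, -0.063], [0, 0, 0]], [[0, 0, -0.063], [0, 0, 0]]]}}

```text
time_s: 34.85
position: [0.3804, 0.2133, 0.0471]
orientation: [-1.57, -0.002, 0.127]
force: [0.8, 0.0, -0.1]
opening: -0.0
```

Run:
```python
from h import *
s=bot.get_state();print(s["position"],s["orientation"],s["force"],s["opening"]*.0854)
snap("scene","s22");crop("s22",340,130,460,230,6,"s22c",1.2)
snap("wrist","w22")
```

```text
[0.3804 0.2133 0.0471] [-1.5704 -0.0017  0.1272] [ 0.7858  0.0135 -0.0568] -3.9526768637565563e-05
```

View pics/s22c.png

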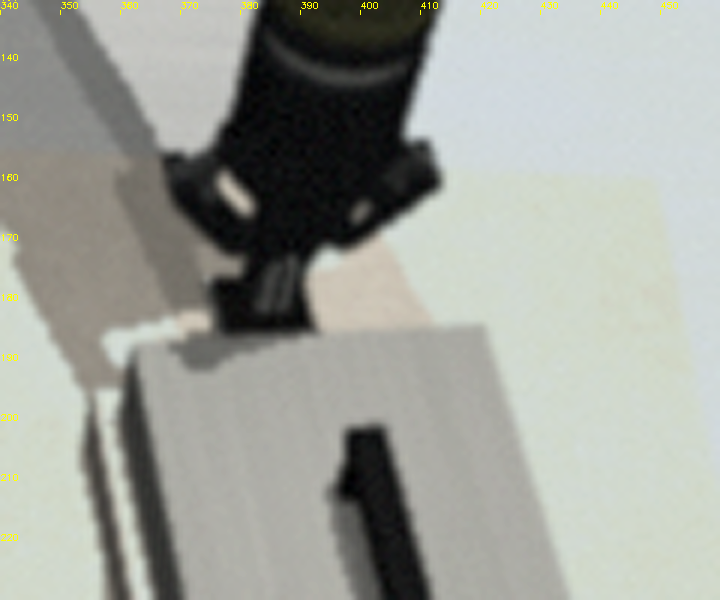

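View pics/w22.png

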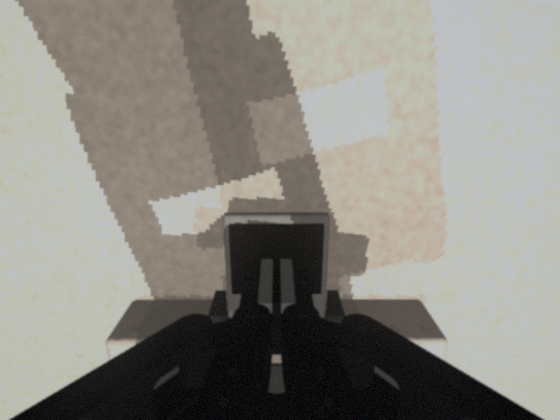

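The fingers are centred on the pad at (277,260). I'll press.

Emit:
{"api": "arm_command", "payload": {"plan": [[[0, 0, -0.005], [0, 0, 0]], [[0, 0, -0.009], [0, 0, 0]], [[0, 0, -0.013], [0, 0, 0]], [[0, 0, -0.016], [0, 0, 0]], [[0, 0, -0.018], [0, 0, 0]]]}}

```text
time_s: 35.58
position: [0.3796, 0.2132, 0.0309]
orientation: [-1.571, 0.003, 0.127]
force: [-14.8, -6.3, 33.7]
opening: 0.001
```

Emit:
{"api": "arm_command", "payload": {"plan": [[[0, 0, -0.001], [0, 0, 0]], [[0, 0, -0.002], [0, 0, 0]]]}}

```text
time_s: 35.83
position: [0.3797, 0.2133, 0.0306]
orientation: [-1.572, 0.004, 0.127]
force: [-21.1, -7.7, 44.0]
opening: -0.0
```

At the stop: force rises steeply and the sink matches contact at the finger's inner edge. I'll ease slightly, hold, then release.

Emit:
{"api": "arm_command", "payload": {"plan": [[[0, 0, 0.001], [0, 0, 0]], [[0, 0, 0.002], [0, 0, 0]], [[0, 0, 0.002], [0, 0, 0]], [[0, 0, 0.002], [0, 0, 0]], [[0, 0, 0.002], [0, 0, 0]]]}}

```text
time_s: 36.45
position: [0.3795, 0.2132, 0.031]
orientation: [-1.571, 0.002, 0.127]
force: [-12.7, -4.8, 26.7]
opening: -0.002
```

Run:
```python
from h import *
s=bot.get_state();print(s["position"],s["force"])
snap("wrist","w23");snap("top","t23");crop("t23",120,230,220,310,7,"t23c",1.6)
```

```text
[0.3795 0.2132 0.031 ] [-12.6673  -4.7902  26.7432]
```

View pics/w23.png

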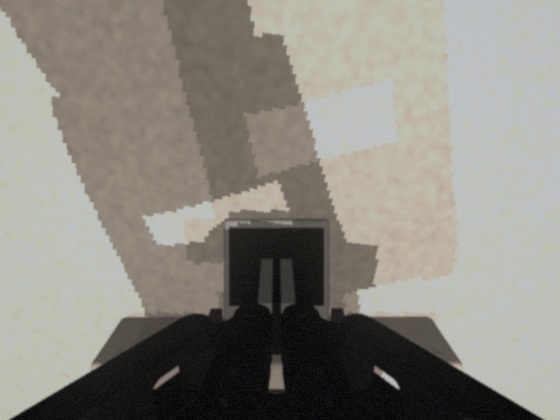

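Held at the stop for over 0.6 s (stiff: 0.4 mm for 17 N). I'll release and retreat.

Emit:
{"api": "arm_command", "payload": {"plan": [[[0, 0, 0.01], [0, 0, 0]], [[0, 0, 0.03], [0, 0, 0]], [[0, 0, 0.07], [0, 0, 0]], [[0, -0.02, 0.12], [0, 0, 0]], [[0, -0.06, 0.17], [0, 0, 0]]]}}

```text
time_s: 37.17
position: [0.379, 0.1538, 0.198]
orientation: [-1.571, 0.0, 0.13]
force: [0.9, 0.4, 0.0]
opening: 0.001
```

Emit:
{"api": "arm_command", "payload": {"plan": [[[0, -0.06, 0.02], [0, 0, 0]], [[0, -0.12, 0.04], [0, 0, 0]], [[0, -0.18, 0.04], [0, 0, 0]], [[0, -0.24, 0.04], [0, 0, 0]], [[0, -0.3, 0.04], [0, 0, 0]]]}}

```text
time_s: 37.8
position: [0.3789, -0.1481, 0.2368]
orientation: [-1.571, -0.001, 0.127]
force: [0.7, 0.1, -0.2]
opening: 0.001
```

Emit:
{"api": "arm_command", "payload": {"plan": [[[0, -0.06, 0], [0, 0, 0]], [[0, -0.1, 0], [0, 0, 0]], [[0, -0.1, 0], [0, 0, 0]], [[0, -0.1, 0], [0, 0, 0]]]}}

```text
time_s: 38.3
position: [0.3792, -0.2456, 0.2362]
orientation: [-1.57, 0.001, 0.127]
force: [1.4, 0.5, -0.8]
opening: -0.003
```

Run:
```python
from h import *
s=bot.get_state();print(s["position"],s["force"],np.abs(s["qd"]).max(),s["time_s"])
snap("scene","s24");snap("top","t24");crop("t24",90,60,290,300,3,"t24c",1.6);crop("s24",330,160,450,300,5,"s24c",1.2)
```

```text
[ 0.3792 -0.2456  0.2362] [ 1.3714  0.4944 -0.8403] 0.021429328460621105 38.3
```

View pics/s24c.png

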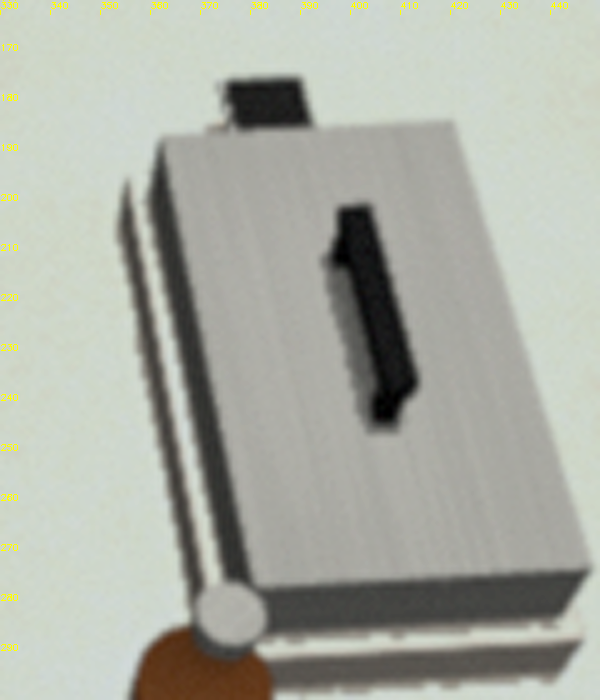

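View pics/t24c.png

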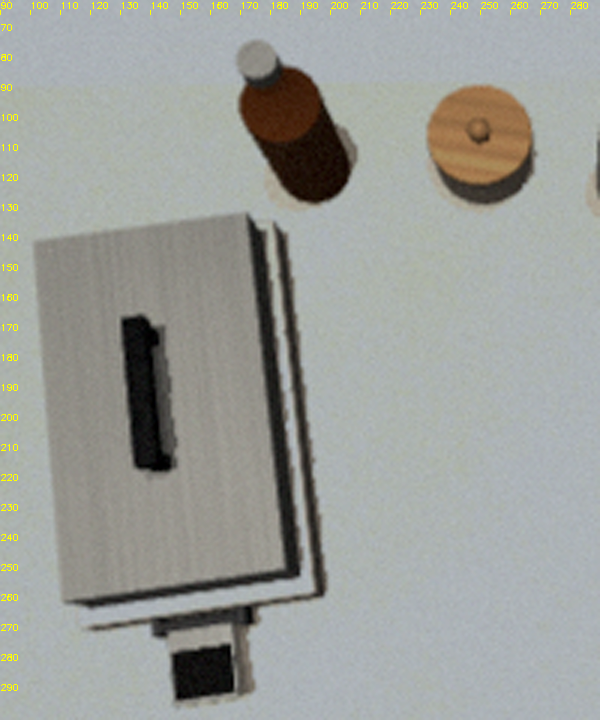

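View pics/s24.png

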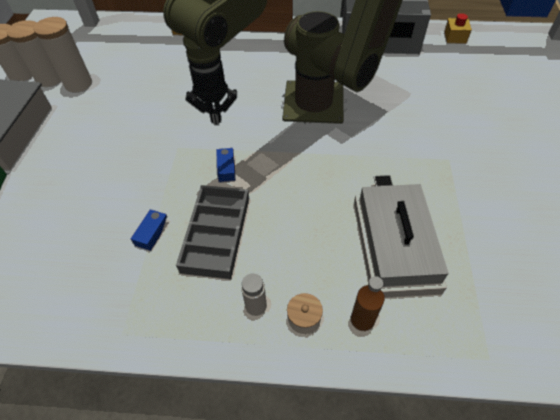

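The caddy is empty, the cover is square on the deck, the pedal pad is back at its starting pixels (top edge at row 176 in the scene view), and the bystanders are unmoved. I'll hand in.

```bash
python3 -c "
from workcell import bot
print(bot.sign_off())"
```

```text
the job is handed in; nothing more can be done
None
```

I loaded both portion boxes found in the caddy, put on the cover, worked the pedal and handed the job in at about 38 s. Hand-in returned no verdict.

- **Boxes:** I tipped, pinched and lifted each box, and laid one in bay 1 and one in bay 0. The last camera fits before covering put both level and within about 2 mm of their bay centres. I left the two blue look-alikes alone.
- **Cover:** It had been knocked a few centimetres aside during the run, so I measured its position again before lifting it. It is level on the deck, within 3 mm of the steamer's centre, with its direction matching to the accuracy of the fit.
- **Pedal:** I held it at its stop for more than 0.6 s. The finger force peaked at 44 N for a moment and was then eased to about 27 N. The final picture shows the pad back up at its starting position.
- **Bystanders:** The oil bottle, salt jar and spice pot look unmoved in the final pictures, judged by eye.
- **Disagreement:** The cameras differed by up to about 6 mm on the steamer's x position; I used the average. The contact heights and the later fits agreed with it.

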